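# Log a pull check on the bench spring tester

### The arm

A 6-joint arm with a two-finger parallel gripper is mounted at the origin on the work surface. World frame = base frame: x ahead of the robot, y to its left, z up, the work surface at z = 0. Lengths are in m, angles in rad, forces in N, time in s.
With the tool pointing down it reaches from about 0.325 to 0.775 m from the base axis. Payload 5.5 kg.
Tool frame: the origin (TCP) lies at the very end of the fingers, on their centre line; the grasp point (between the pads) lies 19 mm behind it; z points along the fingers, y is the line along which they close (so a half turn about z gives the same grasp; the last joint's range is limited). The gripper opens to 88 mm and grips with 3 to 60 N. Pads are 20 mm wide; open, the fingers measure 115 mm over their backs; the gripper's body (75 mm by 178 mm) begins 61 mm behind the grasp point.
Start: joints at [-1.167, 0.091, 1.231, -0, 1.82, -0.057], TCP at [0.267, -0.537, 0.223] pointing down, gripper open.
Joint ranges: [-2.87, 2.87], [-0.86, 2.18], [0.17, 2.46], [-1.51, 4.65], [0.06, 2.69], [-2.65, 2.65]. Speed limits (rad/s): [2.57, 2.57, 3.01, 3.14, 3.14, 3.14].

### API

Orientations are given as a 3x3 rotation matrix whose columns are the frame's x, y, z axes.
In Python, from station import r gives the robot as it stands.
- The arm moves only by the tool jog_arm, never from a script. Its argument "commands" is a list of rows, each an object with "travel": the shift along the tool's x, y, z in cm, a list of three; "dr": the turn, a rotation vector about the tool's x, y, z in rad, a list of three; "gripper": the opening, from -1 (shut) to 1 (fully open). In form: [{"travel": [dx, dy, dz], "dr": [rx, ry, rz], "gripper": gripper}, ...]. A call has 1 to 20 rows; each row shifts and turns the commanded pose from where the row before left it, along the tool's axes as they then stand; what a row does not reach is not made up. A row lasts 1/12 s, in which the tool goes at most 41.7 mm and 7.16 degrees, less where a joint would pass 70% of its speed; a pose out of reach is approached as far as the arm can. A call is refused whole if a number of a shift passes 4.17 or a number of a turn 0.125, either way. A call with a gripper value outside its range is refused whole. The fingers move at their own pace and stop on an object; "squeeze" is the grip in N (left out, the last holds). Time passes only in rows, so rows that do not move let the fingers close. It gives the time, the measured TCP pose, the force, the opening and the grip force at its end, in the units of the state.
- r.sense(): the state, without advancing time (a new reading comes with each control period).
- r.grab_frame(name): name is "side" or "top" or "wrist"; returns a dict with "color" (480x640x3 uint8, red, green, blue), "depth" (480x640 float32, m along the optical axis (not along the pixel's ray), 0 where there is no reading), "mtx" (3x3 intrinsics, pixels), "dist_coeffs" ([k1, k2, p1, p2, k3] as OpenCV has them; the pictures are not rectified), "position" and "orientation" of the camera in the world. Camera axes: x right, y down, z forward; pixel columns grow to the right and rows downward; lengths in m; the calibration is good to about 2 mm. A picture is of the moment at which its call begins.
- r.hand_in(): hands the job in; it is judged then, once.
The state is a dict: "time": time; "qpos": joint angles; "dq": joint speeds; "tau": joint torques, N m; "position": TCP position; "eef_rot": TCP orientation; "ft_force": force on the tool from outside, world axes, zero at the start; "moment": the same for the moment, N m; "opening": finger opening in m; "grasp_force": force on a finger pad.
Only numpy, scipy, OpenCV 4.12 (cv2) and the standard library are available. Lean on these libraries where they do the work, as an engineer would, in place of code of your own. Each camera call takes 0.05 s, during which the arm holds its last target. There are 200 camera calls.

### The job

Log a pull check: take the scanner out of its holder, hold it still for a second with its nose about 6 cm from the tag on the logger box's sloping face, aimed square at the middle of the tag, then stand the scanner gently back in its holder. Next pull the spring tester's tab until the needle is level with the marker clamped on its cover, without going well past it, hold it there for a second, and ease the tab fully home under control before letting go. Finally press the record key on the logger down and let it come up, leaving everything else on the bench where it is.

Things in the scene. Friction and masses are not known exactly. Their poses are not given: they have to be found in the camera images.
- scanner: loose white hand scanner, 0.16 kg (varies), 125 mm long, standing upright with its nose down in the holder. Origin: centre of the flat black nose window at its lower end; z runs up along the scanner, so it looks along -z. Head (lowest 31 mm) is 44 (x) by 34 (y) mm; above it the grip is 34 (x) by 28 (y) mm up to 121 mm.
- scanner_grip (a point): point on the scanner's axis 95 mm above its nose, where to grip it across its 28 mm width (y); same axes as the scanner
- holder_in (a point): fixed grey open-topped box on a 100 x 90 mm foot, inside 56 (x) by 46 (y) mm; the point is the centre of its inner floor, 8 mm above the bench, on which the scanner's nose stands; rim 48 mm above the bench
- logger: fixed white box, 128 long (x, from -68 to +60 mm) by 110 mm wide (y), 58 mm high at its back part (x from 0 to +60 mm); its front (-x) part slopes down at 20 degrees. Origin: on the bench, under the front edge of the high part
- tag: paper bar tag, 40 by 56 mm, flat on the logger's sloping face. Origin: middle of the tag; z points squarely out of it (20 degrees off vertical towards the logger's -x), y along its 56 mm side
- record (a joint): travel of the record key, 0 up to 0.006 m fully down; sprung, about 4.5 N, comes up by itself. Fully pressed counts from 0.004 m
- record_top (a point): centre of the top of the round black record key (28 mm across) on the high part of the logger; pressed straight down
- tester: fixed spring pull tester: grey base 240 x 90 mm, on it a covered aluminium channel 200 mm long (x), 60 mm wide, 60 mm high, with an 8 mm slot along the middle of the cover. Origin: on the bench under its middle; the tab is pulled along its own -x
- pull (a joint): how far the sprung slide is pulled out, 0 fully home to 0.085 m (end stop); pull force about 3.6 N at home plus 1.2 N per 10 mm; springs home if let go
- pull_tab (a point): grip point in the pull tab: upright grey plate 12 mm thick (x, the pull direction), 40 mm wide (y), from 15 to 85 mm above the bench; the point is 68 mm above the bench on its middle plane. It stands 65 mm in front of the channel on a 10 mm rod whose axis is 30 mm above the bench, so fingers on either side of the plate must stay above 40 mm
- needle (a point): top of the dark steel needle, an upright flat blade (4 mm thick along x, 20 mm wide, from 64 to 82 mm above the bench, reaching from the slot out over the scale strokes on the cover's -y half) that stands out of the slot and moves with the tab
- mark: bright steel marker clamped on the cover's +y half beside the slot, block 14 mm cube with a thumbscrew, with a 3 mm blade on it pointing over the slot, 82 mm high over all. Origin: under the block on the cover, in line with the blade; same axes as the tester. The needle is level with it when both have the same x along the tester; at home the needle is 30 to 60 mm farther along +x
- bottle: bystander: glass bottle with cap, 68 mm across, 140 mm high; origin under its base
- mouse: bystander: grey computer mouse, 100 x 58 x 32 mm; origin under its middle
- screwdriver: bystander: screwdriver lying on the bench
Mind the look-alikes: they are no part of the job. There is more than one size of the logger; the job needs the larger. What is shaped like the scanner but orange is not meant.

How it is judged:
By the outcome, as a careful person would: the job done as asked, in the order asked, and still so for the second after the job is handed in, with the robot touching nothing.
It also fails if it takes over 67 s, if anything falls off the work surface, if the arm or the gripper's body presses on something with over 40 N, if the wrist force passes 120 N, or if a joint passes its speed limit or range.

## Working session

There is one attempt and no reset: what is moved stays moved. The work goes in short steps, Python scripts to look and compute and a tool call to move; the robot and the scene stay as the last step left them, time stands still between calls to the robot, and variables do not carry over. Pictures are saved under pics/ and viewed, at most 10 in all, crops included, and the job is handed in when it is done.

Besides the shell and the picture viewer there is one more tool, called after "Request:" by a JSON object that holds its "op" and its "data", one argument or row to a line. jog_arm: Moves the arm, as the interface text tells. Its arguments: {"type":"object","properties":{"commands":{"type":"array","items":{"type":"object","properties":{"travel":{"type":"array","items":{"type":"number"}},"dr":{"type":"array","items":{"type":"number"}},"gripper":{"type":"number"}}}},"squeeze":{"type":"number"}},"required":["commands"]}

```bash
mkdir -p pics; ls; cat > h.py <<'E'
import numpy as np, cv2
from station import r
def grab(n,save=None):
    f=r.grab_frame(n); f={k:(np.array(v) if not isinstance(v,np.ndarray) else v) for k,v in f.items()}
    np.savez(f'{save or n}.npz',**f)
    if save: cv2.imwrite(f'pics/{save}.png',f['color'][:,:,::-1])
    return f
def load(n): return dict(np.load(n+'.npz'))
def ray(f,uv):
    p=cv2.undistortPoints(np.array(uv,float).reshape(-1,1,2),f['mtx'],f['dist_coeffs']).reshape(-1,2)
    d=np.c_[p,np.ones(len(p))]@f['orientation'].T
    return f['position'],d
def plane(f,uv,z):
    o,d=ray(f,uv); return o+d*((z-o[2])/d[:,2])[:,None]
def cloud(f):
    v,u=np.mgrid[0:480,0:640]; o,d=ray(f,np.c_[u.ravel(),v.ravel()])
    return (o+d*f['depth'].reshape(-1,1)).reshape(480,640,3)
E
python3 - <<'E'
from h import *
np.set_printoptions(precision=4,suppress=True)
for n in('top','side'):
    f=grab(n,n+'0'); print(n,f['position'],f['orientation'].tolist(),f['mtx'][0])
print(r.sense())
E
```

```text
pics
top [ 0.4953 -0.0348  1.2053] [[-0.00048316421007400643, -0.9934694031673326, 0.11409781559122745], [-0.9997910747339988, 0.0028114540084417314, 0.0202460516791336], [-0.020434613639162276, -0.11406419550718826, -0.9932632007019668]] [523.6425   0.     317.5691]
side [ 0.3209 -0.9655  1.3272] [[0.9553174351811562, -0.22700442517278097, 0.18930818521889906], [-0.2955387812609589, -0.744495253309295, 0.5986515234848369], [0.0050425003405822144, -0.6278501483251432, -0.7783179070523891]] [565.1122   0.     315.58  ]
{'time': 0.1, 'qpos': array([-1.1667,  0.0918,  1.2317,  0.    ,  1.8198, -0.0567]), 'dq': array([-0.0002, -0.0001, -0.0027,  0.0004,  0.0019,  0.0005]), 'tau': array([  0.0042, -44.7857, -40.757 ,   0.0702,   0.0285,  -0.0001]), 'position': array([ 0.2667, -0.5372,  0.2216]), 'eef_rot': array([[ 0.8957,  0.4447, -0.0007],
       [ 0.4447, -0.8957,  0.0016],
       [ 0.0001, -0.0018, -1.    ]]), 'ft_force': array([ 0.3532, -0.1013,  0.3083]), 'moment': array([-0.0108, -0.0394, -0.0151]), 'grasp_force': 0.0, 'opening': 0.08775141075657311}
```

View pics/top0.png

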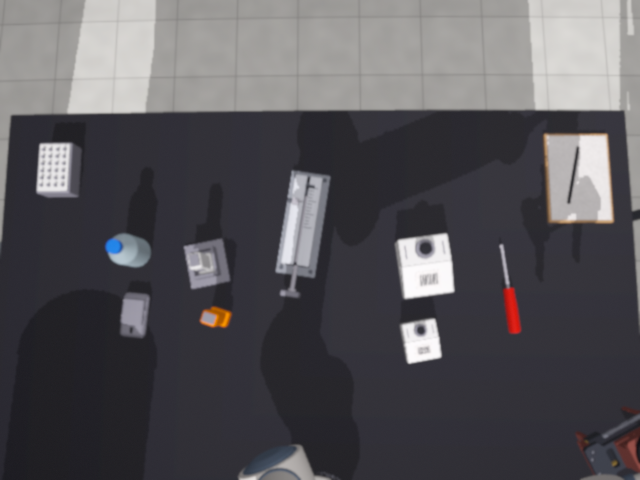

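View pics/side0.png

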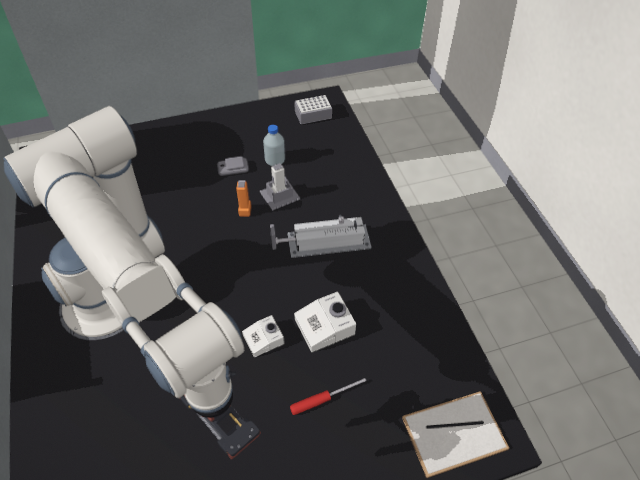

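Top view: scanner in holder at (203,262), orange decoy (215,317), tester (303,225) with its tab at (290,293) towards the robot, large logger (425,265) with tag at (428,279) and key at (426,247), small logger (421,341). The side view agrees with this layout: tab (273,237), big logger (325,322), scanner (278,178).

```bash
cat > m1.py <<'E'
from h import *
np.set_printoptions(precision=4,suppress=True)
f=load('top0'); C=cloud(f); g=f['color'].astype(int)
def rect(box,zlo,zhi,name,ext=None):
    u0,v0,u1,v1=box; P=C[v0:v1,u0:u1].reshape(-1,3)
    P=P[(P[:,2]>zlo)&(P[:,2]<zhi)]
    c,s,a=cv2.minAreaRect((P[:,:2]*1000).astype(np.float32))
    print(name,len(P),'c',np.array(c),'size',np.array(s),'ang',round(a,1),'z',np.percentile(P[:,2],[5,50,95]))
print('bench z',np.median(C[350:400,350:390,2]))
rect((180,235,235,295),.003,.012,'holder foot')
rect((180,235,235,295),.040,.056,'holder rim')
rect((180,235,235,295),.10,.2,'scanner top')
rect((265,165,335,305),.003,.2,'tester all')
rect((265,165,335,285),.05,.07,'tester cover')
rect((265,165,335,285),.074,.1,'needle/mark')
rect((270,280,310,305),.07,.1,'tab')
rect((385,225,465,305),.01,.1,'logger')
rect((385,225,465,258),.05,.1,'logger hi')
rect((105,225,155,275),.02,.2,'bottle')
rect((195,300,240,335),.02,.2,'orange')
E
python3 m1.py
python3 -c "
from h import *
f=load('top0')['color'][:,:,::-1]
a=cv2.resize(f[160:310,260:340],None,fx=4,fy=4,interpolation=2);b=cv2.resize(f[225:305,175:245],None,fx=6,fy=6,interpolation=2)
c=np.zeros((600,740,3),np.uint8);c[:600,:320]=a;c[:480,320:740]=b;cv2.imwrite('pics/c1.png',c)"
```

```text
bench z -0.0010842948441133204
holder foot 741 c [579.5265 245.8867] size [136.8302 126.5905] ang 1.2 z [0.0033 0.0055 0.0095]
holder rim 260 c [583.2004 247.1069] size [66.8936 57.8613] ang 11.5 z [0.0411 0.0467 0.0511]
scanner top 260 c [580.9373 244.1284] size [34.4713 28.9897] ang 13.2 z [0.1054 0.1289 0.1351]
tester all 4397 c [650.9685  32.0768] size [324.7036 161.9463] ang 0.0 z [0.0038 0.0544 0.0649]
tester cover 2074 c [676.3027  27.1331] size [ 66.4122 200.3572] ang 81.3 z [0.0553 0.0591 0.063 ]
needle/mark 46 c [730.7299  20.5644] size [18.0202 57.7121] ang 48.0 z [0.0748 0.0796 0.0836]
tab 103 c [512.67    49.5262] size [39.7709 11.5657] ang 80.6 z [0.0802 0.0837 0.0875]
logger 3059 c [ 574.3057 -250.5618] size [129.5279 111.7264] ang 7.5 z [0.0321 0.0536 0.0718]
logger hi 1097 c [ 611.3859 -245.4029] size [ 54.6377 110.9839] ang 7.1 z [0.0538 0.0584 0.0794]
bottle 1038 c [607.6483 408.1348] size [58.7901 67.3741] ang 73.6 z [0.0299 0.095  0.1395]
orange 429 c [461.4333 212.7656] size [43.8125 33.7922] ang 72.3 z [0.0262 0.1135 0.1254]
```

View pics/c1.png

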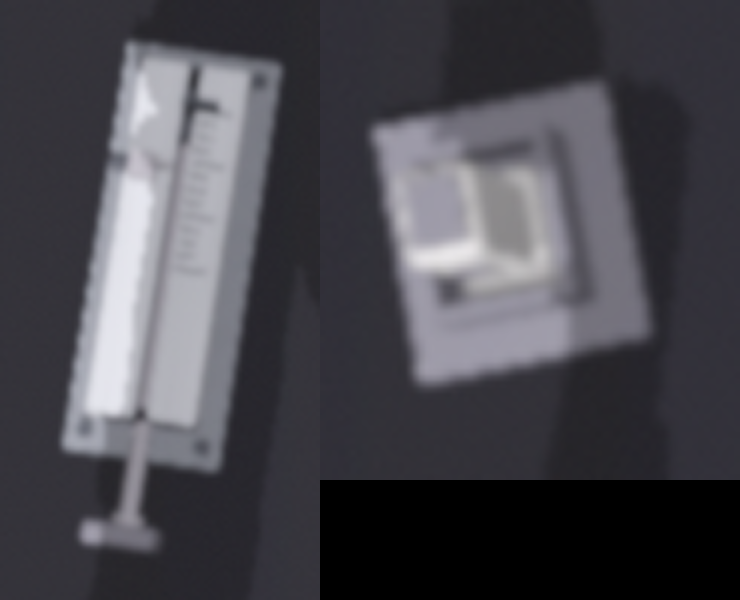

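Crop: needle near top-image pixel (312,186), marker blade near (299,200), scanner grip top at (202,258) inside the holder. The depth sizes match the given ones. Next I'll check the wrist camera mount and write a move planner.

```bash
cat >> h.py <<'E'
from scipy.spatial.transform import Rotation as Ro
np.set_printoptions(precision=4,suppress=True)
def yawR(deg,tilt=0):
    # tool x at yaw, tool pointing down, tilted by 'tilt' deg so that z leans towards +tool-x direction
    a=np.radians(deg); x=np.array([np.cos(a),np.sin(a),0]); z=np.array([0,0,-1.]); y=np.cross(z,x)
    R=np.c_[x,y,z]; return R@Ro.from_rotvec([0,np.radians(tilt),0]).as_matrix()
def plan(*tg,pose=None):
    """tg: list of (pos,R,rows or None). prints per-row travel(cm)/dr for each leg"""
    s=r.sense(); p,R=(s['position'],s['eef_rot']) if pose is None else pose
    for t,Q,n in tg:
        rv=Ro.from_matrix(R.T@Q).as_rotvec(); d=np.array(t)-p
        n=n or max(1,int(np.ceil(max(np.linalg.norm(d)/.039,np.linalg.norm(rv)/.115))))
        # rows turn as they go: per-row travel in start-tool axes of each row
        k=R.T@d/n*100
        out=[Ro.from_rotvec(-rv*i/n).apply(k) for i in range(n)]
        print('leg',n,'rows dr',rv/n)
        print('  travel',k.round(3) if np.linalg.norm(rv)<.01 or n==1 else '\n   '.join(str(o.round(2)) for o in out))
        p,R=np.array(t),Q
E
python3 - <<'E'
from h import *
f=grab('wrist'); s=r.sense(); R=s['eef_rot']
print('cam in tool',R.T@(f['position']-s['position']),(R.T@f['orientation']).tolist(),f['mtx'])
plan(([.50,-.25,.33],yawR(12),None),([.60,.03,.33],yawR(12),None))
E
```

```text
cam in tool [ 0.0807 -0.0003 -0.1615] [[-0.0005487155784681589, -0.9566918801503851, -0.2911019501232078], [0.9999996483028835, -0.0007095905822592346, 0.0004470741701903531], [-0.0006342754307308593, -0.29110160242692945, 0.9566919330480165]] [[388.7244   0.     320.1198]
 [  0.     388.7244 256.273 ]
 [  0.       0.       1.    ]]
leg 10 rows dr [-0.0002  0.      0.0251]
  travel [ 3.37 -1.54 -1.08]
   [ 3.33 -1.62 -1.08]
   [ 3.29 -1.7  -1.08]
   [ 3.24 -1.79 -1.08]
   [ 3.2  -1.87 -1.08]
   [ 3.15 -1.95 -1.08]
   [ 3.1  -2.02 -1.08]
   [ 3.05 -2.1  -1.08]
   [ 2.99 -2.18 -1.08]
   [ 2.94 -2.25 -1.08]
leg 8 rows dr [0. 0. 0.]
  travel [ 1.95  -3.164  0.   ]
```

```bash
python3 - <<'E'
from h import *
plan(([.60,-.245,.30],yawR(12),13),([.66,.02,.30],yawR(12),7),([.60,.22,.30],yawR(12),6))
E
```

```text
leg 13 rows dr [-0.0001  0.      0.0193]
  travel [ 3.3  -0.87 -0.6 ]
   [ 3.28 -0.94 -0.6 ]
   [ 3.26 -1.   -0.6 ]
   [ 3.24 -1.06 -0.6 ]
   [ 3.22 -1.13 -0.6 ]
   [ 3.2  -1.19 -0.6 ]
   [ 3.17 -1.25 -0.6 ]
   [ 3.15 -1.31 -0.6 ]
   [ 3.12 -1.37 -0.6 ]
   [ 3.09 -1.43 -0.6 ]
   [ 3.07 -1.49 -0.6 ]
   [ 3.04 -1.55 -0.6 ]
   [ 3.01 -1.61 -0.6 ]
leg 7 rows dr [0. 0. 0.]
  travel [ 1.626 -3.525  0.   ]
leg 6 rows dr [0. 0. 0.]
  travel [-0.285 -3.468  0.   ]
```

Request:
{"op": "jog_arm", "data": {
  "commands": [
    {"travel":[3.3,-0.87,-0.6],"dr":[0,0,0.0193],"gripper":1},
    {"travel":[3.28,-0.94,-0.6],"dr":[0,0,0.0193],"gripper":1},
    {"travel":[3.26,-1.0,-0.6],"dr":[0,0,0.0193],"gripper":1},
    {"travel":[3.24,-1.06,-0.6],"dr":[0,0,0.0193],"gripper":1},
    {"travel":[3.22,-1.13,-0.6],"dr":[0,0,0.0193],"gripper":1},
    {"travel":[3.2,-1.19,-0.6],"dr":[0,0,0.0193],"gripper":1},
    {"travel":[3.17,-1.25,-0.6],"dr":[0,0,0.0193],"gripper":1},
    {"travel":[3.15,-1.31,-0.6],"dr":[0,0,0.0193],"gripper":1},
    {"travel":[3.12,-1.37,-0.6],"dr":[0,0,0.0193],"gripper":1},
    {"travel":[3.09,-1.43,-0.6],"dr":[0,0,0.0193],"gripper":1},
    {"travel":[3.07,-1.49,-0.6],"dr":[0,0,0.0193],"gripper":1},
    {"travel":[3.04,-1.55,-0.6],"dr":[0,0,0.0193],"gripper":1},
    {"travel":[3.01,-1.61,-0.6],"dr":[0,0,0.0193],"gripper":1},
    {"travel":[0,0,0],"dr":[0,0,0],"gripper":1},
    {"travel":[0,0,0],"dr":[0,0,0],"gripper":1}
  ]
}}

```text
time: 1.4
position: [0.6012, -0.2437, 0.2998]
eef_rot: [[0.977, 0.212, -0.001], [0.212, -0.977, 0.0], [-0.001, -0.001, -1.0]]
ft_force: [0.4, -0.5, 0.1]
opening: 0.0882
grasp_force: 0.0
```

```bash
python3 - <<'E'
from h import *
f=grab('wrist','w1'); s=r.sense(); print(s['time'],s['position'],s['eef_rot'][:,0],s['dq'])
plan(([.66,.02,.30],yawR(12),7),([.60,.22,.30],yawR(12),6))
E
```

```text
1.45 [ 0.6003 -0.2448  0.2999] [ 0.9778  0.2097 -0.0012] [-0.032  -0.0193  0.0167 -0.0034  0.0007 -0.0001]
leg 7 rows dr [-0.      0.0002  0.0003]
  travel [ 1.628 -3.52  -0.003]
leg 6 rows dr [0. 0. 0.]
  travel [-0.285 -3.468  0.   ]
```

Request:
{"op": "jog_arm", "data": {
  "commands": [
    {"travel":[1.63,-3.53,0],"gripper":1},
    {"travel":[1.63,-3.53,0],"gripper":1},
    {"travel":[1.63,-3.53,0],"gripper":1},
    {"travel":[1.63,-3.53,0],"gripper":1},
    {"travel":[1.63,-3.53,0],"gripper":1},
    {"travel":[1.63,-3.53,0],"gripper":1},
    {"travel":[1.63,-3.53,0],"gripper":1},
    {"travel":[0,0,0],"gripper":1},
    {"travel":[0,0,0],"gripper":1}
  ]
}}

```text
invalid input at $.commands[0]: expected keys travel, dr, gripper
```

```bash
python3 - <<'E'
from h import *
f=grab('wrist','w2'); s=r.sense(); print(s['time'],s['position'],s['eef_rot'][:,0],s['dq'])
E
```

```text
1.5 [ 0.5997 -0.2455  0.3   ] [ 0.978   0.2084 -0.0011] [-0.0204 -0.0138  0.0084  0.0036 -0.0004  0.0021]
```

Request:
{"op": "jog_arm", "data": {
  "commands": [
    {"travel":[-0.28,-3.47,0],"gripper":1},
    {"travel":[-0.28,-3.47,0],"gripper":1},
    {"travel":[-0.28,-3.47,0],"gripper":1},
    {"travel":[-0.28,-3.47,0],"gripper":1},
    {"travel":[-0.28,-3.47,0],"gripper":1},
    {"travel":[-0.28,-3.47,0],"gripper":1},
    {"travel":[0,0,0],"gripper":1},
    {"travel":[0,0,0],"gripper":1}
  ]
}}

```text
invalid input at $.commands[0]: expected keys travel, dr, gripper
```

```bash
python3 - <<'E'
from h import *
f=grab('wrist','w3'); s=r.sense(); print(s['time'],s['position'],s['eef_rot'][:,0],s['dq'])
a=[cv2.resize(cv2.imread(f'pics/w{i}.png'),(400,300),interpolation=3) for i in (1,2,3)]
cv2.imwrite('pics/c2.png',np.vstack([np.hstack(a[:2]),np.hstack([a[2],0*a[2]])]))
E
```

```text
1.55 [ 0.5994 -0.2459  0.3003] [ 0.9783  0.2074 -0.0008] [-0.0109 -0.0085  0.0028  0.0032 -0.0002  0.0036]
```

View pics/c2.png

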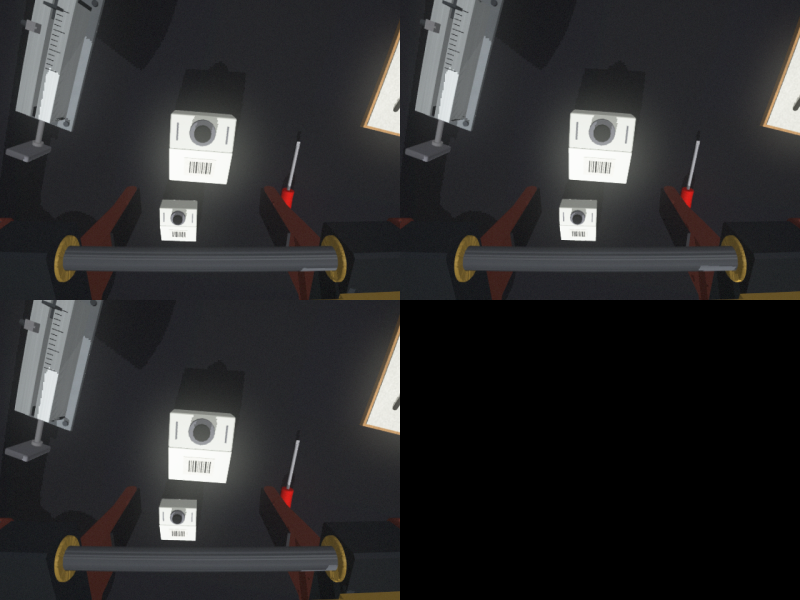

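The rows need `dr`, so the arm stayed over the logger: big logger near (322,235) full-res, tag bars (320,268), key (323,211); tester at the left edge. I'll redo the two moves.

Request:
{"op": "jog_arm", "data": {
  "commands": [
    {"travel":[1.63,-3.53,0],"dr":[0,0,0],"gripper":1},
    {"travel":[1.63,-3.53,0],"dr":[0,0,0],"gripper":1},
    {"travel":[1.63,-3.53,0],"dr":[0,0,0],"gripper":1},
    {"travel":[1.63,-3.53,0],"dr":[0,0,0],"gripper":1},
    {"travel":[1.63,-3.53,0],"dr":[0,0,0],"gripper":1},
    {"travel":[1.63,-3.53,0],"dr":[0,0,0],"gripper":1},
    {"travel":[1.63,-3.53,0],"dr":[0,0,0],"gripper":1},
    {"travel":[0,0,0],"dr":[0,0,0],"gripper":1},
    {"travel":[0,0,0],"dr":[0,0,0],"gripper":1}
  ]
}}

```text
time: 2.3
position: [0.66, 0.021, 0.3003]
eef_rot: [[0.978, 0.21, -0.001], [0.21, -0.978, -0.0], [-0.001, 0.0, -1.0]]
ft_force: [0.0, -1.5, 1.1]
opening: 0.0882
grasp_force: 0.0
```

```bash
python3 - <<'E'
from h import *
f=grab('wrist','w2'); s=r.sense(); print(s['time'],s['position'],s['eef_rot'][:,0])
E
```

```text
2.35 [0.6599 0.0195 0.3006] [ 0.9781  0.208  -0.0004]
```

Request:
{"op": "jog_arm", "data": {
  "commands": [
    {"travel":[-0.28,-3.47,0],"dr":[0,0,0],"gripper":1},
    {"travel":[-0.28,-3.47,0],"dr":[0,0,0],"gripper":1},
    {"travel":[-0.28,-3.47,0],"dr":[0,0,0],"gripper":1},
    {"travel":[-0.28,-3.47,0],"dr":[0,0,0],"gripper":1},
    {"travel":[-0.28,-3.47,0],"dr":[0,0,0],"gripper":1},
    {"travel":[-0.28,-3.47,0],"dr":[0,0,0],"gripper":1},
    {"travel":[0,0,0],"dr":[0,0,0],"gripper":1},
    {"travel":[0,0,0],"dr":[0,0,0],"gripper":1}
  ]
}}

```text
time: 3.02
position: [0.6003, 0.2197, 0.301]
eef_rot: [[0.978, 0.208, 0.001], [0.208, -0.978, -0.0], [0.0, 0.0, -1.0]]
ft_force: [-0.8, -0.6, 0.4]
opening: 0.0876
grasp_force: 0.0
```

```bash
python3 - <<'E'
from h import *
f=grab('wrist','w3'); s=r.sense(); print(s['time'],s['position'],s['eef_rot'][:,0])
a=[cv2.resize(cv2.imread(f'pics/w{i}.png'),(400,300),interpolation=3) for i in (2,3)]
cv2.imwrite('pics/c3.png',np.hstack(a))
for n in('w2','w3'):
    C=cloud(load(n)); Z=C[...,2]
    def rect(name,xlo,xhi,ylo,yhi,zlo,zhi):
        m=(C[...,0]>xlo)&(C[...,0]<xhi)&(C[...,1]>ylo)&(C[...,1]<yhi)&(Z>zlo)&(Z<zhi)
        if m.sum()<15: return
        c,s,a=cv2.minAreaRect((C[m][:,:2]*1000).astype(np.float32))
        print(n,name,m.sum(),np.array(c),np.array(s),round(a,1),np.percentile(Z[m],[5,50,95]))
    rect('holder rim',.52,.65,.18,.31,.042,.053)
    rect('scanner top',.52,.65,.18,.31,.12,.15)
    rect('scanner body',.52,.65,.18,.31,.06,.15)
    rect('cover',.56,.80,-.05,.10,.055,.065)
    rect('tab',.48,.54,0,.1,.07,.09)
E
```

```text
3.0667 [0.6007 0.2187 0.3009] [0.9784 0.2068 0.0003]
w2 holder rim 1080 [581.2766 246.3049] [67.9252 58.022 ] 12.3 [0.0431 0.0471 0.0499]
w2 scanner top 1117 [579.8454 242.7195] [34.1454 27.8106] 11.1 [0.1218 0.1306 0.1334]
w2 scanner body 2466 [580.0367 242.6339] [34.488  28.0523] 11.1 [0.0665 0.1158 0.1329]
w2 cover 9245 [673.6526  23.6302] [ 60.2292 200.6612] 81.2 [0.0583 0.0597 0.061 ]
w2 tab 509 [511.5769  49.4597] [39.9048 11.735 ] 79.7 [0.0718 0.0834 0.0853]
w3 holder rim 911 [581.0912 246.5127] [66.7603 55.7854] 11.9 [0.0455 0.0477 0.049 ]
w3 scanner top 1102 [579.064  244.2569] [34.2735 27.5995] 11.5 [0.1243 0.1317 0.1336]
w3 scanner body 1522 [579.2016 243.8972] [34.4906 28.2794] 11.2 [0.0737 0.1278 0.1335]
w3 cover 9647 [674.1665  26.9139] [ 67.7837 201.2785] 81.3 [0.0577 0.0598 0.0611]
w3 tab 76 [514.613   37.3204] [15.423   4.2876] 59.9 [0.0711 0.0811 0.0852]
```

View pics/c3.png

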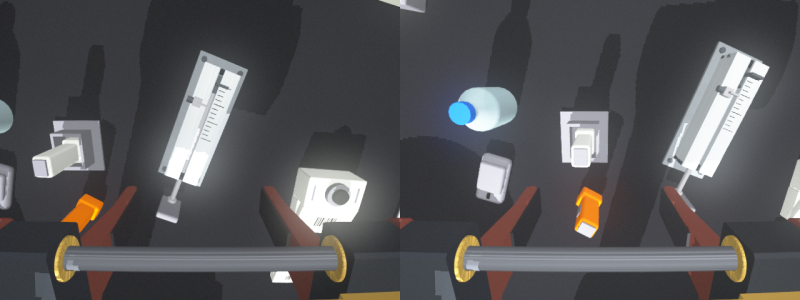

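Wrist pictures: w2 shows the needle and marker clearly (full-res about (360,150) and (315,160)), w3 shows the scanner at (580,150 in the crop), in line with the numbers. I'll grasp the scanner.

```bash
python3 - <<'E'
from h import *
Q=yawR(11.5)
plan(([.5795,.244,.16],Q,5),([.5795,.244,.084],Q,4))
E
```

```text
leg 5 rows dr [ 0.0002 -0.0001  0.0015]
  travel [-0.311 -0.585  2.817]
leg 4 rows dr [0. 0. 0.]
  travel [0.  0.  1.9]
```

Request:
{"op": "jog_arm", "data": {
  "commands": [
    {"travel":[-0.78,-1.46,1.7],"dr":[0,0,0.002],"gripper":1},
    {"travel":[-0.78,-1.46,3.1],"dr":[0,0,0.002],"gripper":1},
    {"travel":[0,0,3.1],"dr":[0,0,0.002],"gripper":1},
    {"travel":[0,0,3.1],"dr":[0,0,0.002],"gripper":1},
    {"travel":[0,0,3.1],"dr":[0,0,0],"gripper":1},
    {"travel":[0,0,3.1],"dr":[0,0,0],"gripper":1},
    {"travel":[0,0,2.5],"dr":[0,0,0],"gripper":1},
    {"travel":[0,0,1.6],"dr":[0,0,0],"gripper":1},
    {"travel":[0,0,0.4],"dr":[0,0,0],"gripper":1},
    {"travel":[0,0,0],"dr":[0,0,0],"gripper":1},
    {"travel":[0,0,0],"dr":[0,0,0],"gripper":1}
  ]
}}

```text
time: 3.98
position: [0.5802, 0.2445, 0.0849]
eef_rot: [[0.98, 0.198, 0.001], [0.198, -0.98, 0.0], [0.002, 0.0, -1.0]]
ft_force: [0.4, 0.3, 0.1]
opening: 0.0878
grasp_force: 0.0
```

```bash
python3 - <<'E'
from h import *
s=r.sense(); print(s['time'],s['position'],s['eef_rot'],s['ft_force'])
# tester analysis
f=load('w2'); C=cloud(f); Z=C[...,2]
a=np.radians(-8.7); ex=np.array([np.cos(a),np.sin(a)]); ey=np.array([-ex[1],ex[0]]); o=np.array([.674,.0255])
for n in('w2','w3','top0'):
    C=cloud(load(n)); Z=C[...,2]; q=(C[...,:2]-o); X=q@ex; Y=q@ey
    m=(abs(X)<.1)&(abs(Y)<.03)&(Z>.067)&(Z<.09)
    for nm,mm in(('needle',m&(X>.05)&(Y<0)),('mark',m&(Y>0.0)&(X<.08))):
        if mm.sum(): print(n,nm,mm.sum(),'X',np.percentile(X[mm],[2,25,50,75,98])*1e3,'Y',np.percentile(Y[mm],[2,50,98])*1e3,'Z',np.percentile(Z[mm],[5,50,95]))
# logger plane from w1
C=cloud(load('w1')); g=load('w1')['color'].astype(int)
a=np.radians(7.5); ex=np.array([np.cos(a),np.sin(a)]); ey=np.array([-ex[1],ex[0]]); o=np.array([.5783,-.25])
q=C[...,:2]-o; X=q@ex; Y=q@ey; Z=C[...,2]
m=(X>-.062)&(X<-.008)&(abs(Y)<.05)&(Z>.02)&(Z<.07)
P=C[m]; c=P.mean(0); n=np.linalg.svd(P-c,full_matrices=False)[2][2]; n*=np.sign(n[2]); print('slope normal',n,'tilt',np.degrees(np.arccos(n[2])),'dir',np.degrees(np.arctan2(-n[1],-n[0])),'c',c)
d=m&(g.max(2)<120); cc,ss,aa=cv2.minAreaRect((C[d][:,:2]*1e3).astype(np.float32)); print('bars',d.sum(),np.array(cc),ss,aa,'Zm',Z[d].mean(), 'XY',X[d].mean(),Y[d].mean())
k=(X>.0)&(X<.06)&(abs(Y)<.05)&(Z>.06)&(Z<.09)
cc,ss,aa=cv2.minAreaRect((C[k][:,:2]*1e3).astype(np.float32)); print('key',k.sum(),np.array(cc),ss,np.percentile(Z[k],[5,50,95]))
k=(abs(X)<.09)&(abs(Y)<.07)&(Z>.02)&(Z<.064); cc,ss,aa=cv2.minAreaRect((C[k][:,:2]*1e3).astype(np.float32)); print('box',cc,ss,aa)
im=cv2.imread('pics/w1.png')[160:310,250:400]; im2=cv2.imread('pics/w2.png')[70:220,260:410]
cv2.imwrite('pics/c4.png',np.hstack([cv2.resize(i,(400,400),interpolation=2) for i in(im,im2)]))
E
```

```text
3.9833 [0.5802 0.2445 0.0849] [[ 0.9801  0.1985  0.0015]
 [ 0.1985 -0.9801  0.0003]
 [ 0.0015  0.     -1.    ]] [0.3639 0.3035 0.1122]
w2 needle 93 X [73.1933 73.9637 75.1264 76.2212 77.1903] Y [-17.4902  -8.8837  -0.3363] Z [0.0763 0.0814 0.0828]
w2 mark 311 X [31.8957 35.9158 39.0075 42.0029 75.052 ] Y [ 1.1055 18.4825 29.4101] Z [0.0695 0.0737 0.0821]
w3 needle 155 X [72.7598 73.1388 73.4191 75.0347 76.9384] Y [-18.4667  -8.8745  -0.1796] Z [0.069  0.0805 0.0826]
w3 mark 391 X [31.5979 35.6414 38.1926 42.6561 76.7096] Y [ 0.6465 18.4232 29.2795] Z [0.0684 0.0739 0.0822]
top0 needle 28 X [74.4242 75.1447 75.8601 76.9653 78.9211] Y [-18.3216  -9.4556  -0.298 ] Z [0.0693 0.0794 0.0842]
top0 mark 61 X [32.8601 36.5905 38.9853 41.662  68.9928] Y [ 2.2527 18.3976 29.644 ] Z [0.0697 0.0731 0.0827]
slope normal [-0.3352 -0.0433  0.9412] tilt 19.75136568649073 dir 7.365107208893014 c [ 0.5448 -0.2542  0.0464]
bars 59 [ 542.7766 -255.6736] (22.209861755371094, 37.322078704833984) 8.006085395812988 Zm 0.04687902596899685 XY -0.03553635676283095 -0.0029309931586188886
key 1456 [ 609.0449 -242.3789] (95.44166564941406, 43.10165023803711) [0.0676 0.0704 0.0804]
box (572.511962890625, -250.75086975097656) (129.5842742919922, 110.15515899658203) 7.645034313201904
```

View pics/c4.png

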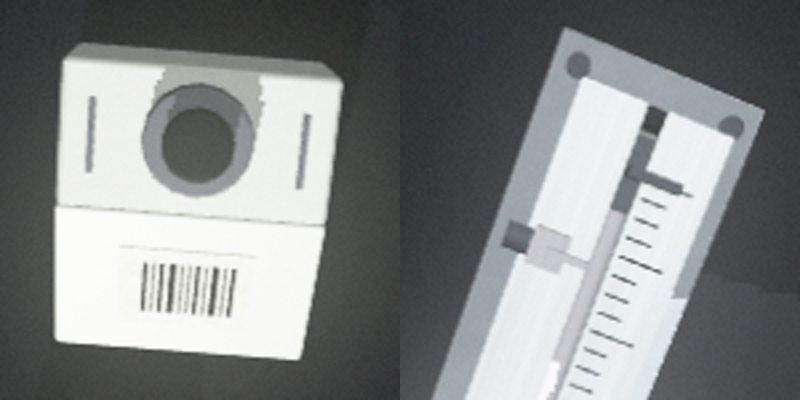

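Crop: tag paper spans about (120–253, 247–320) in the left half, with bars centred (189,289). Needle blade at (660,185), marker blade at (570,258). Now I'll grip and lift.

Request:
{"op": "jog_arm", "data": {
  "commands": [
    {"travel":[-0.04,0,0],"dr":[0,0,0],"gripper":-0.5},
    {"travel":[0,0,0],"dr":[0,0,0],"gripper":-0.8},
    {"travel":[0,0,0],"dr":[0,0,0],"gripper":-1},
    {"travel":[0,0,0],"dr":[0,0,0],"gripper":-1},
    {"travel":[0,0,0],"dr":[0,0,0],"gripper":-1},
    {"travel":[0,0,0],"dr":[0,0,0],"gripper":-1}
  ],
  "squeeze": 20
}}

```text
time: 4.48
position: [0.5788, 0.2459, 0.0838]
eef_rot: [[0.98, 0.201, 0.0], [0.201, -0.98, 0.0], [0.0, 0.0, -1.0]]
ft_force: [0.3, -0.4, 0.1]
opening: 0.0512
grasp_force: 0.0
```

```bash
python3 - <<'E'
from h import *
s=r.sense(); print(s['time'],s['position'],s['opening'],s['grasp_force'],s['ft_force'])
f=load('w1'); im=f['color'][240:300,270:370].min(2)
o=cv2.createCLAHE(8,(4,4)).apply(cv2.resize(im,None,fx=8,fy=8,interpolation=2)); o=np.clip((cv2.resize(im,None,fx=8,fy=8,interpolation=2).astype(float)-205)*5.2,0,255)
cv2.imwrite('pics/c5.png',o.astype(np.uint8)); print(np.percentile(im,[20,50,80]))
E
```

```text
4.4833 [0.5788 0.2459 0.0838] 0.0511563735090174 0.0 [ 0.3468 -0.4465  0.0736]
[179. 246. 250.]
```

View pics/c5.png

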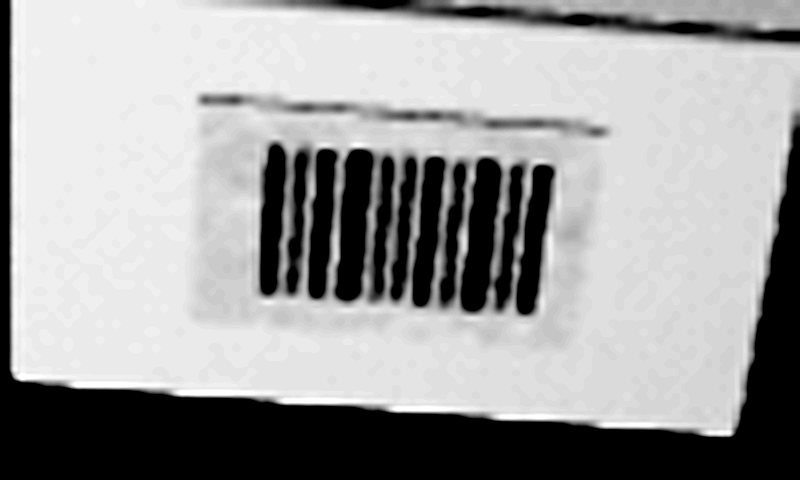

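Enhanced tag: paper corners at (200,98), (607,130), (572,348), (193,318) in this crop (8×, offset 270,240).

Request:
{"op": "jog_arm", "data": {
  "commands": [
    {"travel":[0,0,0],"dr":[0,0,0],"gripper":-1},
    {"travel":[0,0,0],"dr":[0,0,0],"gripper":-1},
    {"travel":[0,0,0],"dr":[0,0,0],"gripper":-1},
    {"travel":[0,0,0],"dr":[0,0,0],"gripper":-1},
    {"travel":[0,0,0],"dr":[0,0,0],"gripper":-1},
    {"travel":[0,0,0],"dr":[0,0,0],"gripper":-1}
  ],
  "squeeze": 20
}}

```text
time: 4.98
position: [0.5787, 0.2458, 0.0835]
eef_rot: [[0.98, 0.201, -0.0], [0.201, -0.98, -0.0], [-0.0, 0.0, -1.0]]
ft_force: [-0.3, 0.2, -0.7]
opening: 0.0281
grasp_force: 20.0
```

```bash
cat > m2.py <<'E'
from h import *
s=r.sense(); print(s['time'],s['position'],s['eef_rot'][:,0],s['opening'],s['grasp_force'],s['ft_force'])
f=load('w1'); n=np.array([-.3391,-.0446,.9397]); n/=np.linalg.norm(n)
K=np.array([[200,98],[607,130],[572,348],[193,318]])/8.+[270,240]-.4
c0=np.array([.5448,-.2542,.0464]); o,d=ray(f,K); P=o+d*(((c0-o)@n)/(d@n))[:,None]
print(P,[np.linalg.norm(P[i]-P[i-1]) for i in range(4)])
tag=P.mean(0); print('tag',tag)
a=np.radians(7.55); tilt=20
E
cat m2.py > m3.py; cat >> m3.py <<'E'
R=yawR(7.55,-20); print(R,'z vs -n',R[:,2],-n)
E
python3 m3.py
```

```text
4.9833 [0.5787 0.2458 0.0835] [ 0.9797  0.2005 -0.0003] 0.028091337862634777 19.999264776706696 [-0.2755  0.2421 -0.6798]
[[ 0.5571 -0.2243  0.0523]
 [ 0.5644 -0.2799  0.0523]
 [ 0.5273 -0.2843  0.0387]
 [ 0.5203 -0.2296  0.0387]] [np.float64(0.0396295222206892), np.float64(0.056069546736893495), np.float64(0.039791250554848834), np.float64(0.05514055485537588)]
tag [ 0.5423 -0.2545  0.0455]
[[ 0.9315  0.1314 -0.3391]
 [ 0.1235 -0.9913 -0.0449]
 [-0.342   0.     -0.9397]] z vs -n [-0.3391 -0.0449 -0.9397] [ 0.3391  0.0446 -0.9397]
```

```bash
python3 - <<'E'
from h import *
Q=yawR(7.55,20)
t=np.array([.5423,-.2545,.0455])-.1355*Q[:,2]; print(t)
s=r.sense(); p=s['position'].copy(); p[2]=.2335; R=s['eef_rot']
plan((t,Q,18),pose=(p,R))
E
```

```text
[ 0.4964 -0.2606  0.1728]
leg 18 rows dr [-0.0007  0.0194  0.0039]
  travel [-1.01  2.66  0.34]
   [-1.01  2.67  0.32]
   [-1.    2.67  0.3 ]
   [-1.    2.68  0.28]
   [-0.99  2.68  0.27]
   [-0.99  2.68  0.25]
   [-0.98  2.69  0.23]
   [-0.98  2.69  0.21]
   [-0.97  2.69  0.2 ]
   [-0.96  2.7   0.18]
   [-0.96  2.7   0.16]
   [-0.95  2.7   0.15]
   [-0.94  2.71  0.13]
   [-0.93  2.71  0.11]
   [-0.93  2.71  0.1 ]
   [-0.92  2.72  0.08]
   [-0.91  2.72  0.07]
   [-0.9   2.73  0.05]
```

Request:
{"op": "jog_arm", "data": {
  "commands": [
    {"travel":[0,0,-0.3],"dr":[0,0,0],"gripper":-1},
    {"travel":[0,0,-1.0],"dr":[0,0,0],"gripper":-1},
    {"travel":[0,0,-2.0],"dr":[0,0,0],"gripper":-1},
    {"travel":[0,0,-2.5],"dr":[0,0,0],"gripper":-1},
    {"travel":[0,0,-2.5],"dr":[0,0,0],"gripper":-1},
    {"travel":[0,0,-2.5],"dr":[0,0,0],"gripper":-1},
    {"travel":[0,0,-2.2],"dr":[0,0,0],"gripper":-1},
    {"travel":[0,0,-1.5],"dr":[0,0,0],"gripper":-1},
    {"travel":[0,0,-0.5],"dr":[0,0,0],"gripper":-1},
    {"travel":[0,0,0],"dr":[0,0,0],"gripper":-1}
  ],
  "squeeze": 30
}}

```text
time: 5.82
position: [0.5793, 0.246, 0.2361]
eef_rot: [[0.98, 0.201, 0.004], [0.2, -0.98, 0.001], [0.004, -0.001, -1.0]]
ft_force: [0.4, 0.3, -1.9]
opening: 0.028
grasp_force: 30.0
```

Request:
{"op": "jog_arm", "data": {
  "commands": [
    {"travel":[-0.5,1.33,0.17],"dr":[0,0.01,0.002],"gripper":-1},
    {"travel":[-1.01,2.66,0.33],"dr":[0,0.0194,0.004],"gripper":-1},
    {"travel":[-1.01,2.67,0.31],"dr":[0,0.0194,0.004],"gripper":-1},
    {"travel":[-1.0,2.67,0.29],"dr":[0,0.0194,0.004],"gripper":-1},
    {"travel":[-1.0,2.68,0.28],"dr":[0,0.0194,0.004],"gripper":-1},
    {"travel":[-0.99,2.68,0.26],"dr":[0,0.0194,0.004],"gripper":-1},
    {"travel":[-0.99,2.68,0.24],"dr":[0,0.0194,0.004],"gripper":-1},
    {"travel":[-0.98,2.69,0.22],"dr":[0,0.0194,0.004],"gripper":-1},
    {"travel":[-0.98,2.69,0.21],"dr":[0,0.0194,0.004],"gripper":-1},
    {"travel":[-0.97,2.69,0.19],"dr":[0,0.0194,0.004],"gripper":-1},
    {"travel":[-0.96,2.7,0.17],"dr":[0,0.0194,0.004],"gripper":-1},
    {"travel":[-0.96,2.7,0.15],"dr":[0,0.0194,0.004],"gripper":-1},
    {"travel":[-0.95,2.7,0.14],"dr":[0,0.0194,0.004],"gripper":-1},
    {"travel":[-0.94,2.71,0.12],"dr":[0,0.0194,0.004],"gripper":-1},
    {"travel":[-0.93,2.71,0.11],"dr":[0,0.0194,0.004],"gripper":-1},
    {"travel":[-0.93,2.71,0.09],"dr":[0,0.0194,0.004],"gripper":-1},
    {"travel":[-0.92,2.2,0.08],"dr":[0,0.0194,0.004],"gripper":-1},
    {"travel":[-0.9,1.7,0.06],"dr":[0,0.0194,0.002],"gripper":-1},
    {"travel":[-0.5,1.2,0.03],"dr":[0,0.009,0],"gripper":-1},
    {"travel":[0,0.5,0],"dr":[0,0,0],"gripper":-1}
  ]
}}

```text
time: 7.48
position: [0.4916, -0.2493, 0.1667]
eef_rot: [[0.933, 0.132, 0.334], [0.119, -0.991, 0.057], [0.338, -0.014, -0.941]]
ft_force: [0.1, 0.9, -2.6]
opening: 0.0275
grasp_force: 30.0
```

Request:
{"op": "jog_arm", "data": {
  "commands": [
    {"travel":[0,0,0],"dr":[0,0,0],"gripper":-1},
    {"travel":[0,0,0],"dr":[0,0,0],"gripper":-1},
    {"travel":[0,0,0],"dr":[0,0,0],"gripper":-1}
  ]
}}

```text
time: 7.73
position: [0.4939, -0.247, 0.1696]
eef_rot: [[0.932, 0.136, 0.337], [0.124, -0.991, 0.057], [0.341, -0.012, -0.94]]
ft_force: [-0.3, -0.7, -2.4]
opening: 0.028
grasp_force: 30.0
```

```bash
python3 - <<'E'
from h import *
Q=yawR(7.55,20)
t=np.array([.5423,-.2545,.0455])-.1355*Q[:,2]
f=grab('side','s2'); plan((t,Q,3)); s=r.sense(); print(s['time'],s['position'],s['eef_rot'][:,2],s['opening'])
E
```

```text
leg 3 rows dr [-0.0041  0.0002  0.0002]
  travel [ 0.05  0.46 -0.09]
   [ 0.05  0.46 -0.09]
   [ 0.05  0.46 -0.09]
7.7833 [ 0.494  -0.247   0.1698] [ 0.3368  0.0571 -0.9398] 0.02835362055005418
```

Request:
{"op": "jog_arm", "data": {
  "commands": [
    {"travel":[0.05,0.46,-0.09],"dr":[-0.004,0,0],"gripper":-1},
    {"travel":[0.05,0.46,-0.09],"dr":[-0.004,0,0],"gripper":-1},
    {"travel":[0.05,0.46,-0.09],"dr":[-0.004,0,0],"gripper":-1},
    {"travel":[0,0,0],"dr":[0,0,0],"gripper":-1},
    {"travel":[0,0,0],"dr":[0,0,0],"gripper":-1},
    {"travel":[0,0,0],"dr":[0,0,0],"gripper":-1}
  ]
}}

```text
time: 8.28
position: [0.4959, -0.2616, 0.1727]
eef_rot: [[0.932, 0.131, 0.339], [0.123, -0.991, 0.045], [0.341, -0.0, -0.94]]
ft_force: [-0.2, 0.1, -2.2]
opening: 0.0281
grasp_force: 30.0
```

```bash
python3 - <<'E'
from h import *
Q=yawR(7.55,20)
t=np.array([.5423,-.2545,.0455])-.1355*Q[:,2]
f=grab('wrist','w5'); s=r.sense(); plan((t,Q,1)); print(s['time'],s['position'],s['dq'])
P=(cloud(f)-s['position'])@s['eef_rot']  # tool frame
ok=f['depth']>0
for lo in (.005,.015,.025,.035,.044,.05,.06,.068,.074,.078):
    m=ok&(abs(P[...,0])<.035)&(abs(P[...,1])<.03)&(P[...,2]>lo)&(P[...,2]<lo+.006)
    q=P[m]
    if len(q): print(lo,len(q),'x50/98',np.percentile(q[:,0],[50,98])*1e3,'y2/98',np.percentile(q[:,1],[2,98])*1e3)
cv2.imwrite('pics/c6.png',f['color'][:,:,::-1])
E
```

```text
leg 1 rows dr [ 0.0002  0.0007 -0.0008]
  travel [ 0.064 -0.091 -0.002]
8.3333 [ 0.4959 -0.2616  0.1726] [ 0.0003 -0.0019  0.0021 -0.0001 -0.0019 -0.0012]
0.005 258 x50/98 [16.7444 17.3082] y2/98 [-13.3644  12.8201]
0.015 220 x50/98 [16.7245 17.182 ] y2/98 [-12.8688  12.5004]
0.025 186 x50/98 [16.7058 17.1861] y2/98 [-12.6531  12.7305]
0.035 143 x50/98 [16.6477 16.9666] y2/98 [-13.1768  12.7391]
0.044 972 x50/98 [17.9749 21.7822] y2/98 [-16.7244  16.5574]
0.05 156 x50/98 [21.6319 22.0553] y2/98 [-16.1991  15.6483]
0.06 137 x50/98 [21.6245 21.9315] y2/98 [-15.7181  15.2154]
0.068 79 x50/98 [21.6137 21.8695] y2/98 [-15.3298  14.7211]
```

View pics/c6.png

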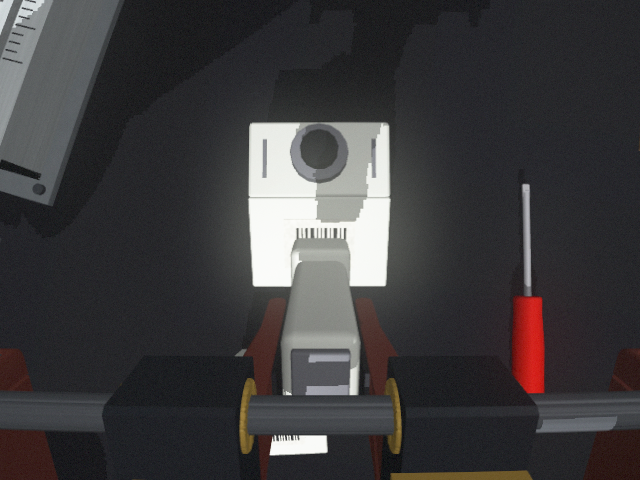

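The scanner hangs straight in the grip (flat face at constant tool x, head step 44.5 mm past the TCP), centred over the tag (bars at (320,233)). I'll make a small trim and hold.

Request:
{"op": "jog_arm", "data": {
  "commands": [
    {"travel":[0.08,-0.08,0],"dr":[0,0,0],"gripper":-1},
    {"travel":[0,0,0],"dr":[0,0,0],"gripper":-1},
    {"travel":[0,0,0],"dr":[0,0,0],"gripper":-1},
    {"travel":[0,0,0],"dr":[0,0,0],"gripper":-1},
    {"travel":[0,0,0],"dr":[0,0,0],"gripper":-1},
    {"travel":[0,0,0],"dr":[0,0,0],"gripper":-1},
    {"travel":[0,0,0],"dr":[0,0,0],"gripper":-1},
    {"travel":[0,0,0],"dr":[0,0,0],"gripper":-1},
    {"travel":[0,0,0],"dr":[0,0,0],"gripper":-1},
    {"travel":[0,0,0],"dr":[0,0,0],"gripper":-1},
    {"travel":[0,0,0],"dr":[0,0,0],"gripper":-1},
    {"travel":[0,0,0],"dr":[0,0,0],"gripper":-1},
    {"travel":[0,0,0],"dr":[0,0,0],"gripper":-1},
    {"travel":[0,0,0],"dr":[0,0,0],"gripper":-1},
    {"travel":[0,0,0],"dr":[0,0,0],"gripper":-1},
    {"travel":[0,0,0],"dr":[0,0,0],"gripper":-1},
    {"travel":[0,0,0],"dr":[0,0,0],"gripper":-1},
    {"travel":[0,0,0],"dr":[0,0,0],"gripper":-1},
    {"travel":[0,0,0],"dr":[0,0,0],"gripper":-1},
    {"travel":[0,0,0],"dr":[0,0,0],"gripper":-1}
  ]
}}

```text
time: 10.0
position: [0.4966, -0.2607, 0.173]
eef_rot: [[0.932, 0.131, 0.339], [0.123, -0.991, 0.044], [0.342, 0.0, -0.94]]
ft_force: [0.7, 0.1, -1.6]
opening: 0.0281
grasp_force: 30.0
```

```bash
python3 - <<'E'
from h import *
s=r.sense(); print(s['time'],s['position'],s['eef_rot'][:,2])
plan(([.580,.246,.235],yawR(11.6),19))
E
```

```text
10.0 [ 0.4966 -0.2607  0.173 ] [ 0.3386  0.0445 -0.9399]
leg 19 rows dr [ 0.0007 -0.0183 -0.0037]
  travel [ 0.85 -2.59 -0.04]
   [ 0.86 -2.58 -0.05]
   [ 0.87 -2.58 -0.07]
   [ 0.87 -2.58 -0.08]
   [ 0.88 -2.57 -0.1 ]
   [ 0.89 -2.57 -0.11]
   [ 0.9  -2.57 -0.13]
   [ 0.9  -2.56 -0.14]
   [ 0.91 -2.56 -0.15]
   [ 0.92 -2.56 -0.17]
   [ 0.92 -2.55 -0.19]
   [ 0.93 -2.55 -0.2 ]
   [ 0.94 -2.55 -0.22]
   [ 0.94 -2.54 -0.23]
   [ 0.95 -2.54 -0.25]
   [ 0.95 -2.54 -0.26]
   [ 0.95 -2.53 -0.28]
   [ 0.96 -2.53 -0.29]
   [ 0.96 -2.53 -0.31]
```

Request:
{"op": "jog_arm", "data": {
  "commands": [
    {"travel":[0.4,-1.3,-0.5],"dr":[0,-0.009,-0.002],"gripper":-1},
    {"travel":[0.86,-2.59,-0.05],"dr":[0,-0.0183,-0.0037],"gripper":-1},
    {"travel":[0.87,-2.58,-0.07],"dr":[0,-0.0183,-0.0037],"gripper":-1},
    {"travel":[0.87,-2.58,-0.08],"dr":[0,-0.0183,-0.0037],"gripper":-1},
    {"travel":[0.88,-2.58,-0.1],"dr":[0,-0.0183,-0.0037],"gripper":-1},
    {"travel":[0.89,-2.57,-0.11],"dr":[0,-0.0183,-0.0037],"gripper":-1},
    {"travel":[0.9,-2.57,-0.13],"dr":[0,-0.0183,-0.0037],"gripper":-1},
    {"travel":[0.9,-2.57,-0.14],"dr":[0,-0.0183,-0.0037],"gripper":-1},
    {"travel":[0.91,-2.56,-0.15],"dr":[0,-0.0183,-0.0037],"gripper":-1},
    {"travel":[0.92,-2.56,-0.17],"dr":[0,-0.0183,-0.0037],"gripper":-1},
    {"travel":[0.92,-2.55,-0.19],"dr":[0,-0.0183,-0.0037],"gripper":-1},
    {"travel":[0.93,-2.55,-0.2],"dr":[0,-0.0183,-0.0037],"gripper":-1},
    {"travel":[0.94,-2.55,-0.22],"dr":[0,-0.0183,-0.0037],"gripper":-1},
    {"travel":[0.94,-2.54,-0.23],"dr":[0,-0.0183,-0.0037],"gripper":-1},
    {"travel":[0.95,-2.54,-0.25],"dr":[0,-0.0183,-0.0037],"gripper":-1},
    {"travel":[0.95,-2.54,-0.26],"dr":[0,-0.0183,-0.0037],"gripper":-1},
    {"travel":[0.95,-2.3,-0.26],"dr":[0,-0.0183,-0.0037],"gripper":-1},
    {"travel":[0.9,-2.0,-0.26],"dr":[0,-0.0183,-0.0037],"gripper":-1},
    {"travel":[0.8,-1.6,-0.2],"dr":[0,-0.0183,-0.0037],"gripper":-1},
    {"travel":[0.4,-1.0,-0.1],"dr":[0,-0.009,-0.002],"gripper":-1}
  ]
}}

```text
time: 11.67
position: [0.5804, 0.2285, 0.2357]
eef_rot: [[0.98, 0.201, 0.002], [0.201, -0.98, -0.011], [-0.0, 0.011, -1.0]]
ft_force: [0.8, 0.7, -1.7]
opening: 0.028
grasp_force: 30.0
```

Request:
{"op": "jog_arm", "data": {
  "commands": [
    {"travel":[0,0,0],"dr":[0,0,0],"gripper":-1},
    {"travel":[0,0,0],"dr":[0,0,0],"gripper":-1},
    {"travel":[0,0,0],"dr":[0,0,0],"gripper":-1},
    {"travel":[0,0,0],"dr":[0,0,0],"gripper":-1}
  ]
}}

```text
time: 12.0
position: [0.5799, 0.2253, 0.2363]
eef_rot: [[0.98, 0.198, 0.003], [0.198, -0.98, -0.012], [0.001, 0.013, -1.0]]
ft_force: [-0.3, 0.5, -1.5]
opening: 0.0277
grasp_force: 30.0
```

```bash
python3 - <<'E'
from h import *
s=r.sense(); print(s['time'],s['position'],s['eef_rot'])
plan(([.580,.246,.18],yawR(11.6),4),([.580,.246,.0845],yawR(11.6),5))
E
```

```text
12.0 [0.5799 0.2253 0.2363] [[ 0.9802  0.1978  0.0035]
 [ 0.1979 -0.9802 -0.0121]
 [ 0.001   0.0125 -0.9999]]
leg 4 rows dr [ 0.0031 -0.0002 -0.0008]
  travel [ 0.1  -0.52  1.4 ]
   [ 0.1  -0.52  1.4 ]
   [ 0.1  -0.52  1.41]
   [ 0.11 -0.51  1.41]
leg 5 rows dr [0. 0. 0.]
  travel [0.   0.   1.91]
```

Request:
{"op": "jog_arm", "data": {
  "commands": [
    {"travel":[0.1,-0.52,1.4],"dr":[0.0031,0,-0.001],"gripper":-1},
    {"travel":[0.1,-0.52,1.4],"dr":[0.0031,0,-0.001],"gripper":-1},
    {"travel":[0.1,-0.52,1.4],"dr":[0.0031,0,-0.001],"gripper":-1},
    {"travel":[0.1,-0.52,1.4],"dr":[0.0031,0,-0.001],"gripper":-1},
    {"travel":[0,0,1.4],"dr":[0,0,0],"gripper":-1},
    {"travel":[0,0,1.0],"dr":[0,0,0],"gripper":-1},
    {"travel":[0,0,0],"dr":[0,0,0],"gripper":-1},
    {"travel":[0,0,0],"dr":[0,0,0],"gripper":-1},
    {"travel":[0,0,0],"dr":[0,0,0],"gripper":-1}
  ]
}}

```text
time: 12.75
position: [0.5802, 0.2469, 0.1568]
eef_rot: [[0.979, 0.203, 0.002], [0.203, -0.979, 0.0], [0.002, -0.0, -1.0]]
ft_force: [0.6, 0.5, -1.7]
opening: 0.0277
grasp_force: 30.0
```

```bash
python3 - <<'E'
from h import *
s=r.sense(); print(s['time'],s['position'],s['eef_rot'])
f=grab('wrist','w6'); C=cloud(f); Z=C[...,2]; m=(C[...,0]>.52)&(C[...,0]<.65)&(C[...,1]>.18)&(C[...,1]<.31)&(Z>.044)&(Z<.052)
c,q,a=cv2.minAreaRect((C[m][:,:2]*1000).astype(np.float32)); print('rim',m.sum(),c,q,a)
plan(([.580,.246,.0845],yawR(11.6),5))
E
```

```text
12.75 [0.5802 0.2469 0.1568] [[ 0.9793  0.2026  0.0016]
 [ 0.2026 -0.9793  0.0005]
 [ 0.0016 -0.0001 -1.    ]]
rim 1823 (581.1497192382812, 246.49830627441406) (66.58753967285156, 56.22665023803711) 11.813563346862793
leg 5 rows dr [-0.0001 -0.0005  0.0003]
  travel [-0.014  0.019  1.455]
```

Request:
{"op": "jog_arm", "data": {
  "commands": [
    {"travel":[0,0.1,1.0],"dr":[0,0,0],"gripper":-1},
    {"travel":[0,0,1.5],"dr":[0,0,0],"gripper":-1},
    {"travel":[0,0,1.5],"dr":[0,0,0],"gripper":-1},
    {"travel":[0,0,1.3],"dr":[0,0,0],"gripper":-1},
    {"travel":[0,0,0.9],"dr":[0,0,0],"gripper":-1},
    {"travel":[0,0,0.5],"dr":[0,0,0],"gripper":-1},
    {"travel":[0,0,0.3],"dr":[0,0,0],"gripper":-1},
    {"travel":[0,0,0.1],"dr":[0,0,0],"gripper":-1},
    {"travel":[0,0,0],"dr":[0,0,0],"gripper":-1},
    {"travel":[0,0,0],"dr":[0,0,0],"gripper":-1},
    {"travel":[0,0,0.1],"dr":[0,0,0],"gripper":-1},
    {"travel":[0,0,0],"dr":[0,0,0],"gripper":-1},
    {"travel":[0,0,0],"dr":[0,0,0],"gripper":-1}
  ]
}}

```text
time: 13.88
position: [0.5802, 0.2461, 0.0843]
eef_rot: [[0.979, 0.203, 0.001], [0.203, -0.979, 0.0], [0.001, -0.0, -1.0]]
ft_force: [-0.1, -0.1, -2.2]
opening: 0.0279
grasp_force: 30.0
```

Request:
{"op": "jog_arm", "data": {
  "commands": [
    {"travel":[0,0,0.05],"dr":[0,0,0],"gripper":-1},
    {"travel":[0,0,0.05],"dr":[0,0,0],"gripper":-1},
    {"travel":[0,0,0],"dr":[0,0,0],"gripper":-1},
    {"travel":[0,0,0],"dr":[0,0,0],"gripper":-1}
  ]
}}

```text
time: 14.22
position: [0.5802, 0.2461, 0.0835]
eef_rot: [[0.979, 0.203, 0.001], [0.203, -0.979, 0.0], [0.001, -0.0, -1.0]]
ft_force: [0.1, -0.4, 0.8]
opening: 0.0274
grasp_force: 30.0
```

Request:
{"op": "jog_arm", "data": {
  "commands": [
    {"travel":[0,0,0],"dr":[0,0,0],"gripper":-0.1},
    {"travel":[0,0,0],"dr":[0,0,0],"gripper":0.2},
    {"travel":[0,0,0],"dr":[0,0,0],"gripper":0.6},
    {"travel":[0,0,0],"dr":[0,0,0],"gripper":0.6},
    {"travel":[0,0,0],"dr":[0,0,0],"gripper":0.6},
    {"travel":[0,0,0],"dr":[0,0,0],"gripper":0.6},
    {"travel":[0,0,-1],"dr":[0,0,0],"gripper":0.6},
    {"travel":[0,0,-2.5],"dr":[0,0,0],"gripper":0.6},
    {"travel":[0,0,-3.5],"dr":[0,0,0],"gripper":0.6},
    {"travel":[0,0,-3.5],"dr":[0,0,0],"gripper":0.6},
    {"travel":[0,0,-3.0],"dr":[0,0,0],"gripper":0.6},
    {"travel":[0,0,-2.0],"dr":[0,0,0],"gripper":0.6},
    {"travel":[0,0,-1.0],"dr":[0,0,0],"gripper":0.6},
    {"travel":[0,0,0],"dr":[0,0,0],"gripper":0.6}
  ]
}}

```text
time: 15.38
position: [0.5808, 0.2462, 0.2519]
eef_rot: [[0.979, 0.203, 0.006], [0.203, -0.979, 0.002], [0.006, -0.001, -1.0]]
ft_force: [-0.1, -0.0, -0.4]
opening: 0.0705
grasp_force: 0.0
```

```bash
python3 - <<'E'
from h import *
s=r.sense(); print(s['time'],s['position'],s['opening'])
f=grab('wrist','w7'); C=cloud(f); Z=C[...,2]; m=(C[...,0]>.52)&(C[...,0]<.65)&(C[...,1]>.18)&(C[...,1]<.31)&(Z>.12)&(Z<.15)
c,q,a=cv2.minAreaRect((C[m][:,:2]*1000).astype(np.float32)); print('scanner top',m.sum(),c,q,a,np.percentile(Z[m],[5,50,95]))
plan(([.512,.0495,.17],yawR(81.25),12))
E
```

```text
15.3833 [0.5808 0.2462 0.2519] 0.07053169431555774
scanner top 1501 (581.036376953125, 246.2878875732422) (32.92338562011719, 27.428298950195312) 11.400979995727539 [0.1243 0.1319 0.1335]
leg 12 rows dr [ 0.0001 -0.0002 -0.1012]
  travel [-0.89  1.49  0.66]
   [-1.04  1.39  0.66]
   [-1.17  1.28  0.66]
   [-1.3   1.15  0.66]
   [-1.41  1.02  0.66]
   [-1.5   0.87  0.66]
   [-1.58  0.72  0.66]
   [-1.65  0.55  0.66]
   [-1.69  0.38  0.66]
   [-1.72  0.21  0.66]
   [-1.73  0.04  0.66]
   [-1.73 -0.14  0.66]
```

Request:
{"op": "jog_arm", "data": {
  "commands": [
    {"travel":[-0.89,1.49,0.0],"dr":[0,0,-0.1012],"gripper":0.2},
    {"travel":[-1.04,1.39,0.5],"dr":[0,0,-0.1012],"gripper":0.2},
    {"travel":[-1.17,1.28,0.66],"dr":[0,0,-0.1012],"gripper":0.2},
    {"travel":[-1.3,1.15,0.66],"dr":[0,0,-0.1012],"gripper":0.2},
    {"travel":[-1.41,1.02,0.66],"dr":[0,0,-0.1012],"gripper":0.2},
    {"travel":[-1.5,0.87,0.66],"dr":[0,0,-0.1012],"gripper":0.2},
    {"travel":[-1.58,0.72,0.66],"dr":[0,0,-0.1012],"gripper":0.2},
    {"travel":[-1.65,0.55,0.66],"dr":[0,0,-0.1012],"gripper":0.2},
    {"travel":[-1.69,0.38,0.66],"dr":[0,0,-0.1012],"gripper":0.2},
    {"travel":[-1.72,0.21,0.66],"dr":[0,0,-0.1012],"gripper":0.2},
    {"travel":[-1.73,0.04,0.66],"dr":[0,0,-0.1012],"gripper":0.2},
    {"travel":[-1.73,-0.14,0.66],"dr":[0,0,-0.1012],"gripper":0.2},
    {"travel":[0,0,0],"dr":[0,0,0],"gripper":0.2},
    {"travel":[0,0,0],"dr":[0,0,0],"gripper":0.2},
    {"travel":[0,0,0],"dr":[0,0,0],"gripper":0.2},
    {"travel":[0,0,0],"dr":[0,0,0],"gripper":0.2}
  ]
}}

```text
time: 16.77
position: [0.5117, 0.0501, 0.1765]
eef_rot: [[0.153, 0.988, -0.0], [0.988, -0.153, 0.0], [0.0, -0.0, -1.0]]
ft_force: [-0.6, 0.3, -0.2]
opening: 0.0525
grasp_force: 0.0
```

```bash
python3 - <<'E'
from h import *
s=r.sense(); print(s['time'],s['position'],s['eef_rot'],s['opening'])
f=grab('wrist','w8'); C=cloud(f); Z=C[...,2]
m=(C[...,0]>.48)&(C[...,0]<.54)&(C[...,1]>0)&(C[...,1]<.1)&(Z>.07)&(Z<.09)
c,q,a=cv2.minAreaRect((C[m][:,:2]*1000).astype(np.float32)); print('tab',m.sum(),c,q,a,np.percentile(Z[m],[5,50,95]))
plan(([.512,.0495,.049],yawR(81.25),5))
E
```

```text
16.7667 [0.5117 0.0501 0.1765] [[ 0.1525  0.9883 -0.    ]
 [ 0.9883 -0.1525  0.0005]
 [ 0.0005 -0.0001 -1.    ]] 0.05250525333250125
tab 969 (511.3291320800781, 49.969940185546875) (39.1834831237793, 11.251896858215332) 81.07762908935547 [0.0798 0.0843 0.0856]
leg 5 rows dr [ 0.     -0.0001  0.    ]
  travel [-0.012  0.006  2.555]
```

Request:
{"op": "jog_arm", "data": {
  "commands": [
    {"travel":[0,0,1.5],"dr":[0,0,0],"gripper":0.2},
    {"travel":[0,0,2.5],"dr":[0,0,0],"gripper":0.2},
    {"travel":[0,0,2.5],"dr":[0,0,0],"gripper":0.2},
    {"travel":[0,0,2.5],"dr":[0,0,0],"gripper":0.2},
    {"travel":[0,0,2.0],"dr":[0,0,0],"gripper":0.2},
    {"travel":[0,0,1.25],"dr":[0,0,0],"gripper":0.2},
    {"travel":[0,0,0.5],"dr":[0,0,0],"gripper":0.2},
    {"travel":[0,0,0],"dr":[0,0,0],"gripper":-0.2},
    {"travel":[0,0,0],"dr":[0,0,0],"gripper":-0.6},
    {"travel":[0,0,0],"dr":[0,0,0],"gripper":-0.6},
    {"travel":[0,0,0],"dr":[0,0,0],"gripper":-0.8},
    {"travel":[0,0,0],"dr":[0,0,0],"gripper":-1},
    {"travel":[0,0,0],"dr":[0,0,0],"gripper":-1},
    {"travel":[0,0,0],"dr":[0,0,0],"gripper":-1},
    {"travel":[0,0,0],"dr":[0,0,0],"gripper":-1},
    {"travel":[0,0,0],"dr":[0,0,0],"gripper":-1}
  ],
  "squeeze": 30
}}

```text
time: 18.15
position: [0.5105, 0.0496, 0.0501]
eef_rot: [[0.152, 0.988, -0.002], [0.988, -0.152, 0.001], [0.0, -0.002, -1.0]]
ft_force: [-7.9, 0.2, 6.6]
opening: 0.0118
grasp_force: 30.0
```

```bash
cat > m4.py <<'E'
from h import *
s=r.sense(); print(s['time'],s['position'],s['opening'],s['grasp_force'],s['ft_force'])
import sys; tag=sys.argv[1]
a=np.radians(-8.75); ex=np.array([np.cos(a),np.sin(a)]); ey=np.array([-ex[1],ex[0]]); o=np.array([.674,.0255])
print('tcp X',(s['position'][:2]-o)@ex*1e3)
for n in('top','side','wrist'):
    f=grab(n,tag+n); C=cloud(f); Z=C[...,2]; q=(C[...,:2]-o); X=q@ex; Y=q@ey
    m=(abs(X)<.1)&(abs(Y)<.03)&(Z>.066)&(Z<.09)
    for nm,mm in(('needle',m&(X>.0)&(Y<-.003)),('mark blade',m&(Y>0.001)&(Y<.009)&(X<.06)&(Z>.066)),('mark block',m&(Y>.011)&(X<.08))):
        if mm.sum(): print(n,nm,mm.sum(),'X',np.percentile(X[mm],[5,25,50,75,95])*1e3,'Y',np.percentile(Y[mm],[2,50,98])*1e3,'Z',np.percentile(Z[mm],[5,50,95]))
E
python3 m4.py a
```

```text
18.15 [0.5105 0.0496 0.0501] 0.011766816879762512 29.994897544384003 [-7.8826  0.212   6.563 ]
tcp X -165.26500938814473
top needle 25 X [74.2131 75.0446 75.7362 77.0247 77.8615] Y [-18.1412 -11.4934  -3.87  ] Z [0.0693 0.0793 0.0848]
top mark blade 4 X [38.0189 38.2213 39.2126 40.2936 40.7112] Y [4.7248 6.0166 7.1596] Z [0.0783 0.0798 0.0801]
top mark block 55 X [33.2246 35.7803 38.6504 41.8899 45.9653] Y [11.4847 19.9473 29.3471] Z [0.0684 0.0731 0.0821]
side needle 26 X [27.1098 72.079  74.0042 76.0381 88.2376] Y [-28.6803 -17.6247  -4.0982] Z [0.0663 0.0743 0.0857]
side mark blade 11 X [-30.718   33.9878  37.2982  39.2736  48.917 ] Y [1.7533 5.1778 8.5836] Z [0.0663 0.071  0.0856]
side mark block 28 X [-51.3707  32.69    36.2297  42.1571  45.6045] Y [11.4565 16.5716 26.2244] Z [0.0663 0.0726 0.0793]
```

```bash
cat > m5.py <<'E'
from h import *
a=np.radians(-8.75); ex=np.array([np.cos(a),np.sin(a)]); ey=np.array([-ex[1],ex[0]]); o=np.array([.674,.0255])
for n in('w2','w3'):
    C=cloud(load(n)); Z=C[...,2]; q=(C[...,:2]-o); X=q@ex; Y=q@ey; m=(abs(X)<.1)&(abs(Y)<.03)
    for nm,mm in(('needle',m&(X>.06)&(Y<-.002)&(Z>.078)),('blade',m&(Y>-.004)&(Y<.010)&(X<.06)&(X>.02)&(Z>.070)),('block',m&(Y>.012)&(Y<.024)&(X>.02)&(X<.06)&(Z>.07))):
        if mm.sum(): print(n,nm,mm.sum(),'X',np.percentile(X[mm],[2,50,98])*1e3,'mid',(np.percentile(X[mm],2)+np.percentile(X[mm],98))*500,'Y',np.percentile(Y[mm],[2,98])*1e3,'Z',np.percentile(Z[mm],[5,95]))
# ray method in w2: pixel picks onto plane z=.082 rectified picture strips
for n,h in(('w2',400),('top0',400),('w3',400)):
    f=load(n); xs=np.arange(20,95,.25); out={}
    for nm,ys in(('needle',np.arange(-16,-4,1)),('blade',np.arange(3,9,1.))):
        G=[]
        for y in ys:
            P=np.c_[o+np.outer(xs/1e3,ex)+y/1e3*ey,np.full(len(xs),.082 if nm=='needle' else .080)]
            R=f['orientation']; t=(P-f['position'])@R
            uv=cv2.projectPoints(t,np.zeros(3),np.zeros(3),f['mtx'],f['dist_coeffs'])[0].reshape(-1,2).astype(np.float32)
            G.append(cv2.remap(f['color'].mean(2).astype(np.float32),uv[:,0],uv[:,1],1).ravel())
        g=np.mean(G,0); out[nm]=g
        print(n,nm,' '.join(f'{x:.0f}:{v:.0f}' for x,v in list(zip(xs,g))[::4] if (x>64)==(nm=='needle') and x<86 and x>28))
E
python3 m5.py
```

```text
w2 needle 77 X [73.2338 75.22   77.1904] mid 75.21211093660713 Y [-17.4534  -2.4027] Z [0.0799 0.0827]
w2 blade 27 X [36.9921 38.7283 39.9322] mid 38.462129314686564 Y [3.4411 9.8591] Z [0.0786 0.0829]
w2 block 184 X [31.7949 38.7681 45.2632] mid 38.52901187715821 Y [12.27   23.7134] Z [0.0723 0.0817]
w3 needle 82 X [72.7911 74.6639 76.9174] mid 74.85425091186559 Y [-18.47    -2.6219] Z [0.0786 0.0829]
w3 blade 28 X [36.257  37.1877 39.4419] mid 37.84941824377716 Y [3.7766 9.6067] Z [0.0755 0.0825]
w3 block 192 X [31.4696 37.578  44.7951] mid 38.13233200530696 Y [12.2561 23.6648] Z [0.0724 0.0822]
w2 needle 65:239 66:232 67:186 68:200 69:238 70:239 71:239 72:227 73:149 74:114 75:115 76:122 77:181 78:234 79:239 80:240 81:239 82:240 83:240 84:239 85:239
w2 blade 29:230 30:230 31:232 32:231 33:229 34:231 35:229 36:227 37:212 38:201 39:198 40:203 41:228 42:231 43:231 44:231 45:230 46:231 47:232 48:231 49:229 50:232 51:232 52:234 53:232 54:231 55:232 56:232 57:230 58:231 59:232 60:230 61:223 62:221 63:223 64:224
top0 needle 65:151 66:151 67:149 68:145 69:137 70:126 71:111 72:98 73:91 74:88 75:96 76:107 77:120 78:133 79:144 80:152 81:157 82:160 83:162 84:162 85:162
top0 blade 29:177 30:177 31:176 32:175 33:172 34:169 35:164 36:160 37:157 38:154 39:156 40:160 41:164 42:169 43:172 44:175 45:177 46:178 47:179 48:180 49:180 50:180 51:180 52:180 53:179 54:179 55:179 56:179 57:179 58:179 59:179 60:179 61:180 62:180 63:180 64:180
w3 needle 65:251 66:251 67:251 68:245 69:185 70:149 71:133 72:112 73:117 74:131 75:131 76:140 77:215 78:249 79:251 80:251 81:251 82:251 83:251 84:251 85:251
w3 blade 29:212 30:214 31:213 32:214 33:212 34:207 35:208 36:201 37:209 38:226 39:227 40:223 41:211 42:211 43:214 44:213 45:211 46:212 47:210 48:206 49:196 50:206 51:203 52:206 53:208 54:211 55:207 56:202 57:207 58:208 59:209 60:207 61:207 62:205 63:198 64:208
```

Request:
{"op": "jog_arm", "data": {
  "commands": [
    {"travel":[0,-0.15,0],"dr":[0,0,0],"gripper":-1},
    {"travel":[0,-0.3,0],"dr":[0,0,0],"gripper":-1},
    {"travel":[0,-0.4,0],"dr":[0,0,0],"gripper":-1},
    {"travel":[0,-0.5,0],"dr":[0,0,0],"gripper":-1},
    {"travel":[0,-0.5,0],"dr":[0,0,0],"gripper":-1},
    {"travel":[0,-0.5,0],"dr":[0,0,0],"gripper":-1},
    {"travel":[0,-0.5,0],"dr":[0,0,0],"gripper":-1},
    {"travel":[0,-0.3,0],"dr":[0,0,0],"gripper":-1},
    {"travel":[0,-0.2,0],"dr":[0,0,0],"gripper":-1},
    {"travel":[0,-0.1,0],"dr":[0,0,0],"gripper":-1},
    {"travel":[0,0,0],"dr":[0,0,0],"gripper":-1},
    {"travel":[0,0,0],"dr":[0,0,0],"gripper":-1},
    {"travel":[0,0,0],"dr":[0,0,0],"gripper":-1},
    {"travel":[0,0,0],"dr":[0,0,0],"gripper":-1}
  ]
}}

```text
time: 19.47
position: [0.4786, 0.0545, 0.05]
eef_rot: [[0.152, 0.988, 0.004], [0.988, -0.152, 0.0], [0.001, 0.004, -1.0]]
ft_force: [8.0, -0.9, 0.7]
opening: 0.0122
grasp_force: 30.0
```

```bash
python3 m4.py b; sed -i 's/^for n in(.w2.,.w3.):/import sys\nfor n in("w2",)*0:/; s/^for n,h in.*/for n,h in((sys.argv[1],0),):/; s/if (x>64)==.*$/if x>28 and x<52))/' m5.py; python3 m5.py btop; python3 m5.py bside
```

```text
19.4667 [0.4786 0.0545 0.05  ] 0.012184299787827329 30.02705991268158 [ 7.9747 -0.9384  0.7487]
tcp X -197.52641654673027
top needle 24 X [42.2328 42.9919 43.7394 45.4819 49.0423] Y [-23.8765 -10.9679  -4.0517] Z [0.0663 0.0789 0.0843]
top mark blade 7 X [38.5052 39.2534 40.3475 42.9166 45.0847] Y [1.0456 4.7463 7.1703] Z [0.073  0.0792 0.0815]
top mark block 53 X [33.7637 36.5004 38.6395 43.2589 46.5463] Y [11.6298 19.073  29.4484] Z [0.0675 0.073  0.0825]
side needle 20 X [16.3994 41.2227 42.5814 44.4513 76.5314] Y [-27.7511 -17.4429  -4.7332] Z [0.0661 0.0736 0.0842]
side mark blade 14 X [-67.2229 -34.8774  37.1152  40.3389  43.3784] Y [1.5625 6.6717 8.6113] Z [0.0664 0.0721 0.0798]
side mark block 29 X [-94.2064 -34.1891  36.0413  42.8826  50.1205] Y [12.0999 16.9318 23.2013] Z [0.0661 0.0733 0.082 ]
btop needle 29:151 30:152 31:153 32:151 33:148 34:144 35:139 36:133 37:125 38:116 39:105 40:94 41:88 42:88 43:93 44:104 45:115 46:124 47:132 48:138 49:143 50:148 51:152
btop blade 29:170 30:170 31:169 32:168 33:166 34:163 35:158 36:154 37:150 38:147 39:150 40:153 41:157 42:161 43:165 44:167 45:169 46:171 47:172 48:173 49:174 50:174 51:174
bside needle 29:143 30:142 31:141 32:140 33:139 34:139 35:139 36:139 37:130 38:111 39:87 40:72 41:65 42:60 43:61 44:71 45:86 46:104 47:121 48:136 49:142 50:144 51:145
bside blade 29:124 30:113 31:105 32:107 33:110 34:112 35:109 36:105 37:103 38:106 39:110 40:111 41:105 42:101 43:99 44:101 45:105 46:115 47:130 48:144 49:150 50:151 51:152
```

Request:
{"op": "jog_arm", "data": {
  "commands": [
    {"travel":[0,-0.1,0],"dr":[0,0,0],"gripper":-1},
    {"travel":[0,-0.15,0],"dr":[0,0,0],"gripper":-1},
    {"travel":[0,-0.1,0],"dr":[0,0,0],"gripper":-1},
    {"travel":[0,-0.07,0],"dr":[0,0,0],"gripper":-1},
    {"travel":[0,0,0],"dr":[0,0,0],"gripper":-1},
    {"travel":[0,0,0],"dr":[0,0,0],"gripper":-1},
    {"travel":[0,0,0],"dr":[0,0,0],"gripper":-1}
  ]
}}

```text
time: 20.2
position: [0.4746, 0.0551, 0.05]
eef_rot: [[0.152, 0.988, 0.004], [0.988, -0.152, 0.0], [0.001, 0.004, -1.0]]
ft_force: [8.5, -0.7, 0.2]
opening: 0.0121
grasp_force: 30.0
```

```bash
python3 m4.py c | grep -v wrist; python3 m5.py ctop
```

```text
20.2 [0.4746 0.0551 0.05  ] 0.012090938747545679 30.029363930225372 [ 8.4795 -0.6656  0.1828]
tcp X -201.6238938441287
top needle 21 X [38.1112 38.7497 39.4162 40.9365 41.9946] Y [-17.1975 -10.5653  -3.7367] Z [0.0673 0.0797 0.083 ]
top mark blade 4 X [38.6703 38.9932 39.5144 39.9999 40.2373] Y [4.9579 6.0707 7.1326] Z [0.0755 0.0787 0.0812]
top mark block 56 X [32.6049 35.6753 38.6185 41.3626 45.9609] Y [11.6548 19.7821 29.3114] Z [0.0671 0.0736 0.0826]
side needle 25 X [37.0045 37.6685 39.131  50.7205 77.6909] Y [-26.3219 -18.0838  -5.0299] Z [0.0665 0.0726 0.0849]
side mark blade 7 X [-11.6597  34.4244  37.6452  39.104   39.7766] Y [1.5008 7.7295 8.8049] Z [0.0684 0.0779 0.0824]
side mark block 28 X [-90.2989  25.2251  36.3541  41.2203  45.446 ] Y [11.512  18.9063 26.1377] Z [0.0665 0.0728 0.0816]
ctop needle 29:149 30:149 31:148 32:142 33:133 34:121 35:107 36:94 37:85 38:81 39:88 40:98 41:110 42:124 43:136 44:144 45:150 46:152 47:153 48:153 49:153 50:154 51:156
ctop blade 29:170 30:169 31:169 32:168 33:165 34:162 35:157 36:152 37:148 38:146 39:148 40:152 41:157 42:162 43:166 44:169 45:171 46:173 47:174 48:174 49:175 50:175 51:175
```

Request:
{"op": "jog_arm", "data": {
  "commands": [
    {"travel":[0,0,0],"dr":[0,0,0],"gripper":-1},
    {"travel":[0,0,0],"dr":[0,0,0],"gripper":-1},
    {"travel":[0,0,0],"dr":[0,0,0],"gripper":-1},
    {"travel":[0,0,0],"dr":[0,0,0],"gripper":-1},
    {"travel":[0,0,0],"dr":[0,0,0],"gripper":-1},
    {"travel":[0,0,0],"dr":[0,0,0],"gripper":-1},
    {"travel":[0,0,0],"dr":[0,0,0],"gripper":-1},
    {"travel":[0,0,0],"dr":[0,0,0],"gripper":-1},
    {"travel":[0,0,0],"dr":[0,0,0],"gripper":-1},
    {"travel":[0,0,0],"dr":[0,0,0],"gripper":-1},
    {"travel":[0,0,0],"dr":[0,0,0],"gripper":-1},
    {"travel":[0,0,0],"dr":[0,0,0],"gripper":-1},
    {"travel":[0,0,0],"dr":[0,0,0],"gripper":-1},
    {"travel":[0,0,0],"dr":[0,0,0],"gripper":-1},
    {"travel":[0,0,0],"dr":[0,0,0],"gripper":-1}
  ]
}}

```text
time: 21.6
position: [0.4746, 0.0551, 0.05]
eef_rot: [[0.152, 0.988, 0.004], [0.988, -0.152, 0.0], [0.001, 0.004, -1.0]]
ft_force: [8.2, -0.3, 0.5]
opening: 0.0123
grasp_force: 30.0
```

Request:
{"op": "jog_arm", "data": {
  "commands": [
    {"travel":[0,0.15,0],"dr":[0,0,0],"gripper":-1},
    {"travel":[0,0.3,0],"dr":[0,0,0],"gripper":-1},
    {"travel":[0,0.4,0],"dr":[0,0,0],"gripper":-1},
    {"travel":[0,0.4,0],"dr":[0,0,0],"gripper":-1},
    {"travel":[0,0.4,0],"dr":[0,0,0],"gripper":-1},
    {"travel":[0,0.4,0],"dr":[0,0,0],"gripper":-1},
    {"travel":[0,0.4,0],"dr":[0,0,0],"gripper":-1},
    {"travel":[0,0.4,0],"dr":[0,0,0],"gripper":-1},
    {"travel":[0,0.3,0],"dr":[0,0,0],"gripper":-1},
    {"travel":[0,0.2,0],"dr":[0,0,0],"gripper":-1},
    {"travel":[0,0.15,0],"dr":[0,0,0],"gripper":-1},
    {"travel":[0,0.1,0],"dr":[0,0,0],"gripper":-1},
    {"travel":[0,0.1,0],"dr":[0,0,0],"gripper":-1},
    {"travel":[0,0.1,0],"dr":[0,0,0],"gripper":-1},
    {"travel":[0,0,0],"dr":[0,0,0],"gripper":-1},
    {"travel":[0,0,0],"dr":[0,0,0],"gripper":-1},
    {"travel":[0,0,0],"dr":[0,0,0],"gripper":-1}
  ]
}}

```text
time: 23.02
position: [0.5105, 0.0496, 0.05]
eef_rot: [[0.152, 0.988, -0.0], [0.988, -0.152, 0.0], [0.0, -0.0, -1.0]]
ft_force: [-1.3, -0.1, 7.0]
opening: 0.0123
grasp_force: 30.0
```

```bash
python3 m4.py d | grep -v -e wrist -e side
```

```text
23.0167 [0.5105 0.0496 0.05  ] 0.01226620876829575 29.999537765979767 [-1.3066 -0.1163  7.0291]
tcp X -165.28512741971875
top needle 25 X [74.4229 74.8318 75.5777 77.2252 78.9559] Y [-18.2633 -11.341   -4.7571] Z [0.0686 0.0784 0.0825]
top mark blade 4 X [38.4532 38.585  39.047  39.6002 39.9508] Y [4.8377 5.8612 7.0479] Z [0.0775 0.0801 0.0835]
top mark block 48 X [33.6754 36.6095 38.9509 42.1695 46.3765] Y [11.649  18.9167 29.7908] Z [0.0685 0.0739 0.0811]
```

Request:
{"op": "jog_arm", "data": {
  "commands": [
    {"travel":[0,0,0],"dr":[0,0,0],"gripper":-0.4},
    {"travel":[0,0,0],"dr":[0,0,0],"gripper":0},
    {"travel":[0,0,0],"dr":[0,0,0],"gripper":0},
    {"travel":[0,0,0],"dr":[0,0,0],"gripper":0},
    {"travel":[0,0,0],"dr":[0,0,0],"gripper":0},
    {"travel":[0,0,-1],"dr":[0,0,0],"gripper":0},
    {"travel":[0,0,-2.5],"dr":[0,0,0],"gripper":0},
    {"travel":[0,0,-3],"dr":[0,0,0],"gripper":0},
    {"travel":[0,0,-3],"dr":[0,0,0],"gripper":-0.5},
    {"travel":[0,0,-2.5],"dr":[0,0,0],"gripper":-1},
    {"travel":[0,0,-1],"dr":[0,0,0],"gripper":-1}
  ]
}}

```text
time: 24.08
position: [0.5122, 0.0495, 0.1847]
eef_rot: [[0.152, 0.988, 0.007], [0.988, -0.152, 0.0], [0.002, 0.007, -1.0]]
ft_force: [-0.5, 0.2, 0.1]
opening: 0.0275
grasp_force: 0.0
```

```bash
python3 m4.py e | grep -v -e wrist -e side; python3 - <<'E'
from h import *
for n in('w1','w5','top0'):
    f=load(n); C=cloud(f); g=f['color'].astype(int); Z=C[...,2]
    a=np.radians(7.55); ex=np.array([np.cos(a),np.sin(a)]); ey=np.array([-ex[1],ex[0]]); q=C[...,:2]-np.array([.5775,-.25]); X=q@ex;Y=q@ey
    k=(X>.005)&(X<.055)&(abs(Y)<.025)&(Z>.04)&(g.max(2)<90)
    c,rr=cv2.minEnclosingCircle((C[k][:,:2]*1e3).astype(np.float32)); print(n,k.sum(),'XY',np.median(X[k]),np.median(Y[k]),c,rr,np.percentile(Z[k],[5,50,95]),C[k].mean(0))
    v,u=np.nonzero(k); print('  px',u.mean(),v.mean(),plane(f,[[u.mean(),v.mean()]],.07))
plan(([.607,-.246,.15],yawR(81.25),10))
E
```

```text
24.0833 [0.5122 0.0495 0.1847] 0.02751215403263702 0.0 [-0.4554  0.2008  0.1415]
tcp X -163.54502834898395
top needle 23 X [74.1079 74.9704 75.9189 77.4266 78.3154] Y [-18.1906 -11.6526  -4.6541] Z [0.0687 0.08   0.0828]
top mark blade 4 X [38.549  38.986  39.5864 40.0422 40.1319] Y [4.7634 6.0079 7.3833] Z [0.0742 0.0799 0.0815]
top mark block 53 X [33.1588 36.2165 38.6685 41.4412 46.4966] Y [11.6636 19.3947 28.4674] Z [0.0667 0.073  0.0832]
w1 9129 XY 0.05169674172943556 0.001786462250366978 (625.0617065429688, -244.0275115966797) 25.6075496673584 [0.0813 0.3963 0.3978] [ 0.6276 -0.2418  0.38  ]
  px 339.7874904151605 405.0977105926169 [[ 0.3856 -0.3141  0.07  ]]
w5 1219 XY 0.029632361097808254 0.00012107212138005548 (606.2100830078125, -247.14720153808594) 19.27272605895996 [0.0735 0.0793 0.0806] [ 0.607  -0.246   0.0787]
  px 319.10910582444626 148.785890073831 [[ 0.6099 -0.2456  0.07  ]]
top0 100 XY 0.03263228023433596 0.002236614981413735 (609.5614013671875, -243.1851043701172) 12.571627616882324 [0.0754 0.0792 0.0829] [ 0.6097 -0.2438  0.0793]
  px 425.1 247.54 [[ 0.6106 -0.2456  0.07  ]]
leg 10 rows dr [ 0.0002 -0.      0.    ]
  travel [-2.775  1.395  0.298]
```

Request:
{"op": "jog_arm", "data": {
  "commands": [
    {"travel":[-1.38,0.7,0],"dr":[0,0,0],"gripper":-1},
    {"travel":[-2.77,1.4,0.2],"dr":[0,0,0],"gripper":-1},
    {"travel":[-2.77,1.4,0.3],"dr":[0,0,0],"gripper":-1},
    {"travel":[-2.77,1.4,0.3],"dr":[0,0,0],"gripper":-1},
    {"travel":[-2.77,1.4,0.3],"dr":[0,0,0],"gripper":-1},
    {"travel":[-2.77,1.4,0.3],"dr":[0,0,0],"gripper":-1},
    {"travel":[-2.77,1.4,0.3],"dr":[0,0,0],"gripper":-1},
    {"travel":[-2.77,1.4,0.4],"dr":[0,0,0],"gripper":-1},
    {"travel":[-2.77,1.4,0.4],"dr":[0,0,0],"gripper":-1},
    {"travel":[-2.4,1.2,0.3],"dr":[0,0,0],"gripper":-1},
    {"travel":[-1.3,0.7,0.2],"dr":[0,0,0],"gripper":-1},
    {"travel":[-0.5,0.2,0.1],"dr":[0,0,0],"gripper":-1},
    {"travel":[0,0,0],"dr":[0,0,0],"gripper":-1},
    {"travel":[0,0,0],"dr":[0,0,0],"gripper":-1},
    {"travel":[0,0,0],"dr":[0,0,0],"gripper":-1}
  ]
}}

```text
time: 25.48
position: [0.607, -0.2447, 0.148]
eef_rot: [[0.151, 0.989, -0.0], [0.989, -0.151, 0.001], [0.001, -0.0, -1.0]]
ft_force: [-0.4, 0.3, 0.7]
opening: 0.0006
grasp_force: 0.0
```

```bash
python3 - <<'E'
from h import *
s=r.sense(); print(s['time'],s['position'],s['opening'],s['ft_force'])
plan(([.607,-.246,.09],yawR(81.25),4))
E
```

```text
25.4833 [ 0.607  -0.2447  0.148 ] 0.0006452626962601745 [-0.4125  0.2509  0.6848]
leg 4 rows dr [-0.0001 -0.0002  0.0004]
  travel [-0.033  0.005  1.45 ]
```

Request:
{"op": "jog_arm", "data": {
  "commands": [
    {"travel":[-0.04,0,1.0],"dr":[0,0,0],"gripper":-1},
    {"travel":[-0.03,0,2.0],"dr":[0,0,0],"gripper":-1},
    {"travel":[-0.03,0,1.5],"dr":[0,0,0],"gripper":-1},
    {"travel":[-0.03,0,0.9],"dr":[0,0,0],"gripper":-1},
    {"travel":[0,0,0.4],"dr":[0,0,0],"gripper":-1},
    {"travel":[0,0,0.3],"dr":[0,0,0],"gripper":-1},
    {"travel":[0,0,0.3],"dr":[0,0,0],"gripper":-1},
    {"travel":[0,0,0.3],"dr":[0,0,0],"gripper":-1},
    {"travel":[0,0,0.3],"dr":[0,0,0],"gripper":-1},
    {"travel":[0,0,0.2],"dr":[0,0,0],"gripper":-1},
    {"travel":[0,0,0],"dr":[0,0,0],"gripper":-1},
    {"travel":[0,0,0],"dr":[0,0,0],"gripper":-1},
    {"travel":[0,0,0],"dr":[0,0,0],"gripper":-1}
  ]
}}

```text
time: 26.57
position: [0.6076, -0.2474, 0.0773]
eef_rot: [[0.152, 0.988, 0.002], [0.988, -0.152, -0.0], [-0.0, 0.002, -1.0]]
ft_force: [1.7, -0.0, 2.8]
opening: 0.0005
grasp_force: 1.4
```

Request:
{"op": "jog_arm", "data": {
  "commands": [
    {"travel":[0,0,0.15],"dr":[0,0,0],"gripper":-1},
    {"travel":[0,0,0.15],"dr":[0,0,0],"gripper":-1},
    {"travel":[0,0,0],"dr":[0,0,0],"gripper":-1},
    {"travel":[0,0,0],"dr":[0,0,0],"gripper":-1},
    {"travel":[0,0,0],"dr":[0,0,0],"gripper":-1}
  ]
}}

```text
time: 26.98
position: [0.6076, -0.2474, 0.0744]
eef_rot: [[0.152, 0.988, 0.002], [0.988, -0.152, -0.0], [-0.0, 0.002, -1.0]]
ft_force: [1.0, 0.8, 5.7]
opening: 0.0003
grasp_force: 2.9
```

Request:
{"op": "jog_arm", "data": {
  "commands": [
    {"travel":[0,0,0.12],"dr":[0,0,0],"gripper":-1},
    {"travel":[0,0,0.08],"dr":[0,0,0],"gripper":-1},
    {"travel":[0,0,0],"dr":[0,0,0],"gripper":-1},
    {"travel":[0,0,0],"dr":[0,0,0],"gripper":-1},
    {"travel":[0,0,0],"dr":[0,0,0],"gripper":-1}
  ]
}}

```text
time: 27.4
position: [0.6076, -0.2474, 0.0742]
eef_rot: [[0.152, 0.988, 0.003], [0.988, -0.152, -0.001], [-0.001, 0.003, -1.0]]
ft_force: [-2.3, 0.8, 12.8]
opening: 0.0002
grasp_force: 6.2
```

Bottomed out (12.8 N, no further travel). I'll let it up, retreat and check the scene.

Request:
{"op": "jog_arm", "data": {
  "commands": [
    {"travel":[0,0,-0.4],"dr":[0,0,0],"gripper":-1},
    {"travel":[0,0,-0.5],"dr":[0,0,0],"gripper":-1},
    {"travel":[0,0,-1.0],"dr":[0,0,0],"gripper":-1},
    {"travel":[0,0,-2.0],"dr":[0,0,0],"gripper":-1},
    {"travel":[0,0,-3.0],"dr":[0,0,0],"gripper":-1},
    {"travel":[0,0,-3.0],"dr":[0,0,0],"gripper":-1},
    {"travel":[0,0,-2.0],"dr":[0,0,0],"gripper":-1},
    {"travel":[0,0,-1.0],"dr":[0,0,0],"gripper":-1},
    {"travel":[0,0,0],"dr":[0,0,0],"gripper":-1},
    {"travel":[0,0,0],"dr":[0,0,0],"gripper":-1},
    {"travel":[0,0,0],"dr":[0,0,0],"gripper":-1}
  ]
}}

```text
time: 28.32
position: [0.6064, -0.247, 0.1977]
eef_rot: [[0.152, 0.988, -0.003], [0.988, -0.152, 0.002], [0.001, -0.003, -1.0]]
ft_force: [0.3, -0.6, 0.5]
opening: 0.0004
grasp_force: 0.0
```

```bash
python3 - <<'E'
from h import *
f=grab('side','s9'); s=r.sense(); print(s['time'],s['position'],s['ft_force'])
E
```

```text
28.3667 [ 0.6063 -0.247   0.1975] [-0.0298  0.1835 -0.6903]
```

View pics/s9.png

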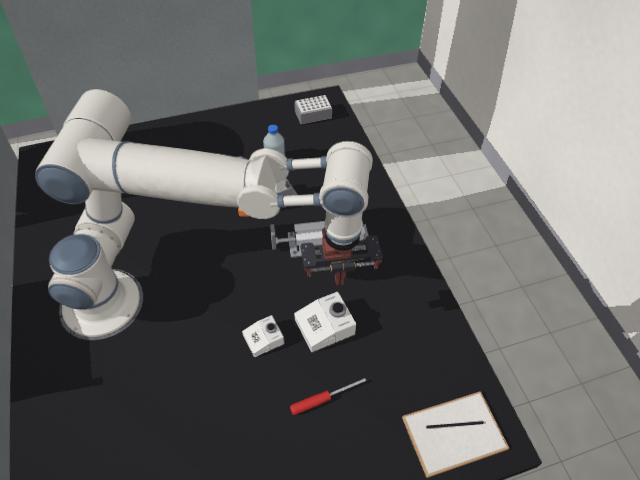

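The side view shows the big logger (325,322), small logger (263,335), screwdriver (327,396) and tab (273,237) all where they were. The gripper is clear at (340,260), so I'll hand in.

```bash
python3 -c "
from station import r
print(r.hand_in())"
```

```text
the job is handed in; nothing more can be done
None
```

The job is handed in at about 28 s of the 67 s limit: the scanner was held square at about 6 cm from the tag and stood back in its holder, the tester was pulled level with its marker (within about 1 mm by the cameras), held over a second and eased home, and the record key was pressed to its stop and released; the verdict wasn't shown.

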